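# Sort the washed tea-corner things into their trays

### The arm

A 6-joint arm with a two-finger parallel gripper is mounted at the origin on the work surface. World frame = base frame: x ahead of the robot, y to its left, z up, the work surface at z = 0. Lengths are in m, angles in rad, forces in N, time in s.
With the tool pointing down it reaches from about 0.2 to 0.875 m from the base axis. Payload 3.4 kg.
Tool frame: the origin (TCP) lies between the finger pads; the fingertips stand manip.finger_overhang ahead of it and the grasp point (between the pads) lies 8 mm behind it (manip.finger_overhang is the distance from the TCP to the fingertips, in m); z points along the fingers, x is the direction in which the jaws open and shut, and the axes are right-handed (so a half turn about z gives the same grasp; the last joint's range is limited). The gripper opens to 94 mm and grips with 3 to 60 N. Pads are 16 mm wide; open, the fingers measure 119 mm over their backs; the gripper's body (75 mm by 177 mm) begins 78 mm behind the grasp point.
Start: joints at [-1.428, 0.276, 1.505, -0, 1.361, -0.121], TCP at [0.15, -0.555, 0.216] pointing down, gripper open.
Joint ranges: [-2.89, 2.89], [-0.75, 2.08], [0.22, 2.7], [-1.18, 4.32], [0.11, 2.71], [-2.7, 2.7]. Speed limits (rad/s): [2.57, 2.57, 3.14, 3.14, 3.14, 3.14].

### API

Orientations are given as a rotation vector (axis times angle).
In Python, from plant import manip, viewer gives the robot as it stands.
- The arm moves only by the shell command python3 -m inch 'ROWS'. ROWS is JSON, a list of rows, each an object with "hand": the opening, from -1 (shut) to 1 (fully open); "slide": the shift along the tool's x, y, z in m, a list of three; "roll": the turn about the tool's z in degrees. In form: [{"hand": hand, "slide": [dx, dy, dz], "roll": roll}, ...]. A call has 1 to 8 rows; each row is the pose to reach, as a shift and turn from the pose commanded when the call began, along the tool's axes at that moment; what a row does not reach only later rows make up. A row lasts 1/12 s, in which the tool goes at most 41.7 mm and 7.16 degrees, less where a joint would pass 70% of its speed; a pose out of reach is approached as far as the arm can. A call with a gripper value outside its range is refused whole. The fingers move at their own pace and stop on an object; the grip force is fixed at half the most. Time passes only in rows, so rows that repeat a pose let the fingers close. It gives the time, the measured TCP pose, the force and the opening at its end, in the units of the state.
- manip.sense(): the state, without advancing time (a new reading comes with each control period).
- viewer.snapshot(name): name is "side" or "top"; returns a dict with "image" (480x640x3 uint8, blue, green, red), "intrinsics" (3x3 intrinsics, pixels), "world_from_camera" (4x4, takes a point from camera to world coordinates). Camera axes: x right, y up, looking along -z (the intrinsics and any distortion apply to the point x, -y, -z); pixel columns grow to the right and rows downward; lengths in m; the calibration is good to about 2 mm. A picture is of the moment at which its call begins. There is no depth.
- manip.close_job(): hands the job in, once; it reports no verdict.
The state is a dict: "time_s": time; "qpos": joint angles; "joint_velocities": joint speeds; "tau": joint torques, N m; "position": TCP position; "tool_rot": TCP orientation; "ft_force": force on the tool from outside, world axes, zero at the start; "torque": the same for the moment, N m; "gripper_width": finger opening in m.
Only numpy, scipy, OpenCV 4.12 (cv2) and the standard library are available. Lean on these libraries where they do the work, as an engineer would, in place of code of your own. Each camera call takes 0.05 s, during which the arm holds its last target.

### The job

Sort the five washed things into their wooden trays: the two black jar lids lie flat in the round tray, the smaller one centred on top of the larger; the two little spice jars stand upright in the two-bay caddy, the wide jar in the wide bay and the slim jar in the narrow bay; the coffee scoop lies flat in the long tray. Set the glass spice jars down gently, never dropping them, and leave the sugar pot standing where it is. Leave everything released and at rest.

Things in the scene. Friction and masses are not known exactly. Their poses are not given: they have to be found in the camera images.
- lid_large: The larger of two black plastic jar lids: a solid flat disc 56 mm in diameter, 18 mm high, lying flat on the table; 30 g. Origin: centre of its underside, z up.
- lid_small: The smaller black plastic jar lid: a solid flat disc 40 mm in diameter, 16 mm high, lying flat on the table; 30 g. Origin: centre of its underside, z up.
- jar_wide: The short, wide closed glass spice jar with a flat steel cap, straight-sided: 52 mm in diameter, 54 mm high with its cap (cap 14 mm high, 50 mm wide), standing upright; 105 to 180 g. Origin: centre of its underside, z up.
- jar_slim: The tall, slim closed glass spice jar with a flat steel cap, straight-sided: 32 mm in diameter, 68 mm high with its cap (cap 14 mm high, 30 mm wide), standing upright; 60 to 105 g. Origin: centre of its underside, z up.
- scoop: A coffee scoop lying flat, 140 mm long: a straight wooden handle 14 mm wide and 16 mm high, its underside on the table, and a round open steel cup 40 mm in diameter and 18 mm high at the +x end; 40 to 65 g. Origin: on the underside, midway along the length, so the handle reaches from x = -70 to +34 mm and the cup's centre is at x = +50 mm; x along the handle towards the cup, z up. It can be gripped across the handle at or near the origin (y is the direction across).
- round_tray: The round, pale wooden tray, fixed: 112 mm outer and 104 mm inner diameter, floor 4 mm thick, rim 10 mm above the table. Origin: centre of its underside, at table height, z up.
- bay_caddy: The pale wooden caddy with two rectangular bays, fixed: 86 mm (x) by 141 mm (y), floor 4 mm thick, walls and divider 5 mm thick, their tops 22 mm above the table. Both bays are 76 mm long in x. The wide bay is 78 mm across in y, centred at x = 0, y = +26.5 mm; the narrow bay is 48 mm across in y, centred at x = 0, y = -41.5 mm. Origin: centre of the underside, at table height, z up.
- long_tray: The long, narrow, pale wooden tray, fixed: 190 mm (x) by 66 mm (y) outside, 180 mm by 56 mm inside, floor 4 mm thick, walls 12 mm above the table. Origin: centre of its underside, at table height, x along its length, z up.
- sugar_pot: Squat white ceramic sugar pot with its lid and knob, 80 mm in diameter, 62 mm high, loose, 0.32 kg, standing among the things; to be left where it is. Origin: centre of its underside, z up.

How it is judged:
At the end, for the whole second after the job is handed in: Large lid flat on the round tray's floor, small lid flat on it, centres within 12 mm; wide and slim jar on the floor of the wide and narrow bay, upright within 0.1 rad; scoop flat on the long tray's floor; all at rest. Sugar pot never moved over 25 mm; no jar dropped from over 25 mm (horizontal distance between lid_large and round_tray below 0.028 m and z of lid_large in the frame of round_tray between 0.001 and 0.008 m and horizontal distance between lid_small and lid_large below 0.012 m and z of lid_small in the frame of lid_large between 0.015 and 0.021 m and y of jar_wide in the frame of bay_caddy between 0.0105 and 0.0425 m and x of jar_wide in the frame of bay_caddy between -0.016 and 0.016 m and z of jar_wide in the frame of bay_caddy between 0.001 and 0.008 m and y of jar_slim in the frame of bay_caddy between -0.0525 and -0.0305 m and x of jar_slim in the frame of bay_caddy between -0.025 and 0.025 m and z of jar_slim in the frame of bay_caddy between 0.001 and 0.008 m and x of scoop in the frame of long_tray between -0.028 and 0.028 m and y of scoop in the frame of long_tray between -0.018 and 0.018 m and z of scoop in the frame of long_tray between 0.001 and 0.008 m and angle between each of lid_large, lid_small, jar_wide, jar_slim, scoop's own z axis and vertical below 0.1 rad and linear speed of each of lid_large, lid_small, jar_wide, jar_slim, scoop below 0.02 m/s and angular speed of each of lid_large, lid_small, jar_wide, jar_slim, scoop below 0.3 rad/s); the robot touches nothing.
It fails at once if the sugar pot was pushed more than 25 mm or tipped (distance of sugar_pot from where it was at the start of the episode above 0.025 m or angle between sugar_pot's own z axis and vertical above 0.35 rad).
It fails at once if the wide spice jar was dropped (falling free faster than 0.7 m/s, as from more than 25 mm) (linear speed of jar_wide above 0.7 m/s and contact force between jar_wide and the fingers below 0.01 N and contact force between jar_wide and anything else below 0.01 N).
It fails at once if the slim spice jar was dropped (falling free faster than 0.7 m/s, as from more than 25 mm) (linear speed of jar_slim above 0.7 m/s and contact force between jar_slim and the fingers below 0.01 N and contact force between jar_slim and anything else below 0.01 N).
It also fails if it takes over 136 s, if anything falls off the work surface, if the arm or the gripper's body presses on something with over 40 N, if the wrist force passes 120 N, or if a joint passes its speed limit or range.

## Working session

There is one attempt and no reset: what is moved stays moved. The work goes in short steps, Python scripts to look and compute and a shell command to move; the robot and the scene stay as the last step left them, time stands still between calls to the robot, and variables do not carry over. Pictures are saved under pics/ and viewed, and the job is handed in when it is done.

```bash
ls; mkdir -p pics
python3 - <<'E'
from plant import manip, viewer
import cv2
print(manip.sense()); print(manip.finger_overhang)
for n in("side","top"):
    s=viewer.snapshot(n); cv2.imwrite(f"pics/{n}0.png",s["image"]); print(n,s["intrinsics"],s["world_from_camera"],[k for k in s])
E
```

```text
pics
{'time_s': 0.0, 'qpos': array([-1.42798527e+00,  2.76547867e-01,  1.50608416e+00, -3.38291284e-05,
        1.36070948e+00, -1.21004876e-01]), 'joint_velocities': array([-1.66292162e-03, -1.61251706e-03, -2.22077558e-05,  1.98039671e-03,
       -6.71397446e-04,  4.12923261e-04]), 'tau': array([-2.42106711e-03, -4.04592633e+01, -2.37228763e+01,  6.97886897e-02,
        3.42774647e-02, -1.49380917e-04]), 'position': array([ 0.14984327, -0.55457421,  0.21565113]), 'tool_rot': array([-2.49337401e+00,  1.90922803e+00,  1.99912258e-03]), 'ft_force': array([-0.04238294, -0.62557943, -0.44946759]), 'torque': array([-0.00286537, -0.02327709,  0.02760741]), 'gripper_width': 0.09400664053496506}
0.011
side [[621.91605836   0.         316.63352688]
 [  0.         621.91605836 229.88325059]
 [  0.           0.           1.        ]] [[-0.99559994  0.04909999 -0.07981202  0.38181712]
 [-0.09184915 -0.68004543  0.72739394  0.92065004]
 [-0.01856076  0.73152403  0.68156298  0.87360901]
 [ 0.          0.          0.          1.        ]] ['image', 'intrinsics', 'world_from_camera']
top [[590.9306445    0.         316.37811573]
 [  0.         590.9306445  239.85667625]
 [  0.           0.           1.        ]] [[ 0.02139153  0.99134338 -0.12954034  0.30370906]
 [-0.999611    0.0235271   0.01497777  0.01392646]
 [ 0.01789582  0.12916955  0.99146103  1.37249222]
 [ 0.          0.          0.          1.        ]] ['image', 'intrinsics', 'world_from_camera']
```

View pics/side0.png

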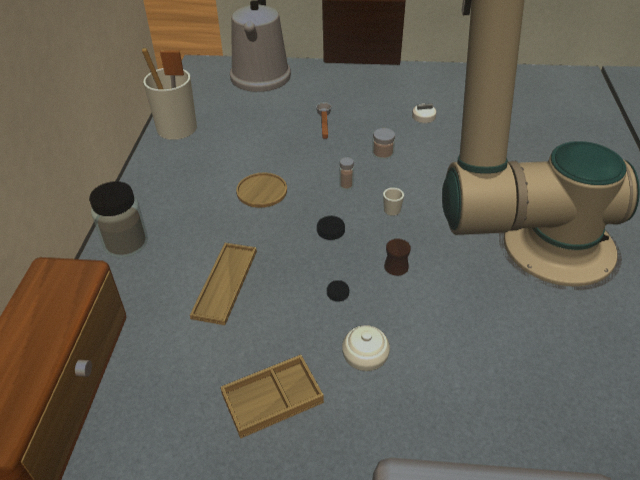

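View pics/top0.png

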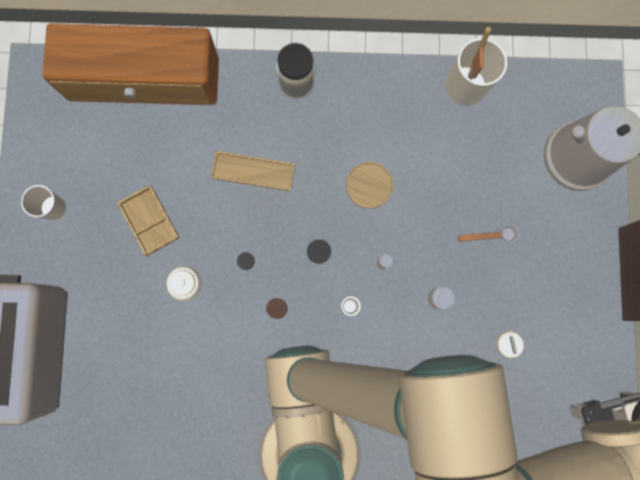

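```bash
cat > h.py <<'E'
import numpy as np, cv2
from scipy.spatial.transform import Rotation as R
from plant import manip, viewer
def snap(n,save=None):
    s=viewer.snapshot(n)
    if save: cv2.imwrite(f"pics/{save}.png",s["image"])
    return s
def ray(s,uv):
    uv=np.atleast_2d(np.array(uv,float)); K=s["intrinsics"];T=s["world_from_camera"]
    d=np.c_[(uv[:,0]-K[0,2])/K[0,0],-(uv[:,1]-K[1,2])/K[1,1],-np.ones(len(uv))]@T[:3,:3].T
    return T[:3,3],d
def plane(s,uv,z):
    o,d=ray(s,uv); return o+d*((z-o[2])/d[:,2])[:,None]
def proj(s,P):
    P=np.atleast_2d(P);K=s["intrinsics"];T=s["world_from_camera"]
    c=(P-T[:3,3])@T[:3,:3]; return np.c_[K[0,0]*c[:,0]/-c[:,2]+K[0,2],K[1,1]*-c[:,1]/-c[:,2]+K[1,2]]
def comps(mask,amin=60,amax=6000):
    c,_=cv2.findContours(mask.astype(np.uint8),cv2.RETR_EXTERNAL,cv2.CHAIN_APPROX_NONE)
    return [k for k in c if amin<cv2.contourArea(k)<amax]
def go(dst,yaw=None):
    "offset in current tool axes to world dst"
    st=manip.sense(); M=R.from_rotvec(st["tool_rot"]).as_matrix()
    return (M.T@(np.array(dst)-st["position"])).round(4), np.degrees(np.arctan2(M[1,0],M[0,0])).round(1)
E
python3 - <<'E'
from h import *
for n in("side","top"):
    s=snap(n); hsv=cv2.cvtColor(s["image"],cv2.COLOR_BGR2HSV); H,S,V=cv2.split(hsv)
    for nm,m in(("dark",(V<50)),("wood",(S>80)&(H<28)&(V>60)),("white",(V>175)&(S<60))):
        for c in comps(m):
            e=cv2.minAreaRect(c); bx=cv2.boxPoints(e)
            z={"dark":.017,"wood":.012,"white":.04}[nm]
            cc=plane(s,e[0],z)[0]
            if not(-.6<cc[1]<.6 and .1<cc[0]<.9): continue
            P=plane(s,bx,z); l=[np.linalg.norm(P[i]-P[i-1]) for i in(1,2)]
            print(n,nm,np.round(e[0],1),"xy",cc[:2].round(4),"dims",np.round(l,4),cv2.contourArea(c))
    cv2.imwrite(f"pics/{n}_z.png",cv2.resize(s["image"][130:330,100:540] if n=="top" else s["image"][90:440,180:460],None,fx=1.8 if n=="top" else 1.7,fy=1.8 if n=="top" else 1.7,interpolation=cv2.INTER_CUBIC))
    for nm,(u,v) in {"top":dict(slim=(386,261),wide=(442,298),scoopc=(510,234),scoope=(461,239)),"side":dict(slim=(346,170),wide=(384,140),scoopc=(324,108),scoope=(325,135))}[n].items():
        print(nm,hsv[v,u], hsv[v-6:v+7:3,u].tolist())
E
```

```text
side dark [337.5 290.5] xy [0.4291 0.1656] dims [0.0389 0.0461] 332.0
side dark [396.3 261.6] xy [0.3222 0.084 ] dims [0.0532 0.0429] 231.5
side dark [330.5 227.5] xy [ 0.4547 -0.0026] dims [0.0559 0.0687] 495.5
side dark [450.7 198.6] xy [ 0.2072 -0.111 ] dims [0.0388 0.2094] 521.0
side wood [272.1 394.3] xy [0.518  0.3871] dims [0.1528 0.103 ] 4789.5
side wood [222.8 282.9] xy [0.6443 0.1584] dims [0.2178 0.082 ] 2777.5
side wood [397.3 245.8] xy [0.3199 0.0354] dims [0.0487 0.0404] 203.0
side wood [261.  189.5] xy [ 0.6162 -0.1193] dims [0.1134 0.1141] 1324.5
side wood [485. 196.] xy [ 0.1326 -0.1309] dims [0.1402 0.2255] 2768.0
side wood [324.2 124.5] xy [ 0.4992 -0.3826] dims [0.0141 0.1211] 120.5
side white [367.1 344.1] xy [0.3717 0.2986] dims [0.0698 0.0745] 1059.5
side white [424.5 111.9] xy [ 0.2544 -0.4114] dims [0.0396 0.0516] 112.0
slim [ 12  64 127] [[111, 13, 133], [12, 42, 90], [12, 64, 127], [12, 86, 116], [14, 67, 95]]
wide [ 25  15 102] [[90, 12, 127], [102, 10, 133], [25, 15, 102], [15, 33, 92], [14, 85, 117]]
scoopc [ 40   6 119] [[105, 9, 115], [12, 40, 109], [4
[... 620 characters left out ...]
8 0.0446] 295.0
top white [443.5 297.5] xy [ 0.3536 -0.2956] dims [0.0431 0.0427] 296.5
top white [181.5 283. ] xy [0.373  0.2943] dims [0.0695 0.0718] 784.0
top white [386.3 260.2] xy [ 0.4349 -0.1657] dims [0.0227 0.024 ] 83.5
top white [507.8 233.9] xy [ 0.502  -0.4444] dims [0.0211 0.0213] 62.5
slim [116  21 182] [[114, 22, 182], [114, 22, 184], [116, 21, 182], [118, 20, 182], [114, 8, 157]]
wide [114  22 183] [[111, 23, 181], [113, 22, 184], [114, 22, 183], [114, 22, 183], [114, 21, 182]]
scoopc [113  23 186] [[150, 7, 148], [113, 22, 184], [113, 23, 186], [111, 23, 185], [126, 8, 152]]
scoope [ 12 124 168] [[110, 16, 144], [12, 121, 169], [12, 124, 168], [105, 18, 145], [104, 22, 149]]
```

View pics/top_z.png

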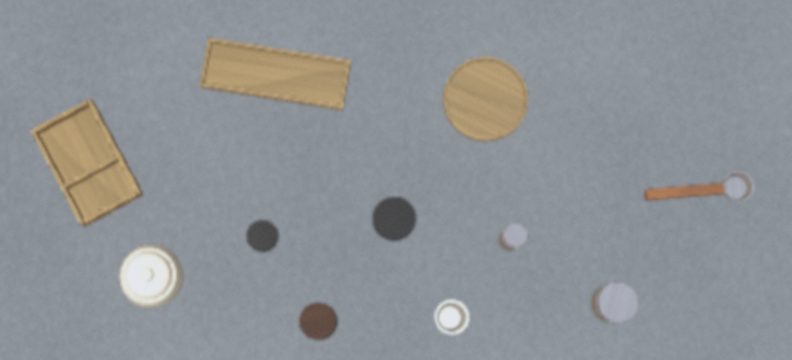

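View pics/side_z.png

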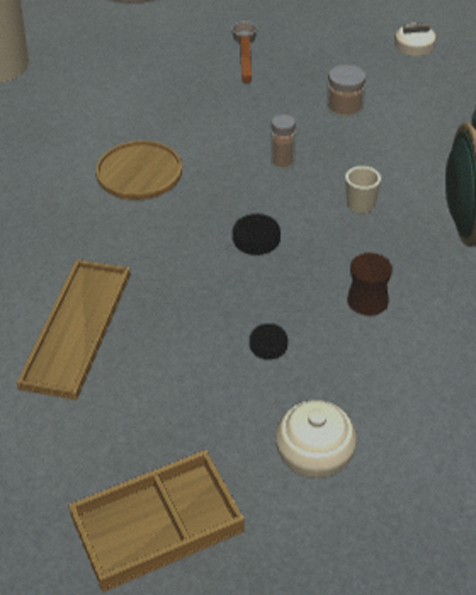

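```bash
cat > meas.py <<'E'
from h import *
def top(s):
    im=s["image"]; H,S,V=cv2.split(cv2.cvtColor(cv2.resize(im,None,fx=4,fy=4,interpolation=cv2.INTER_CUBIC),cv2.COLOR_BGR2HSV))
    out=[]
    for nm,m,z in(("dark",V<90,.018),("cap54",(V>163)&(S<40),.054),("cap68",(V>163)&(S<40),.068),("wood",(S>70)&(H<28)&(V>60),.012),("wood22",(S>70)&(H<28)&(V>60),.022)):
        for c in comps(m,500,60000):
            c=(c.astype(np.float32)-1.5)/4
            e=cv2.minAreaRect(c); cc=plane(s,e[0],z)[0]
            if not(-.6<cc[1]<.6 and .15<cc[0]<.9): continue
            P=plane(s,cv2.boxPoints(e),z)[:,:2]; v=[P[1]-P[0],P[2]-P[1]]; l=[np.linalg.norm(q) for q in v]
            L=v[int(np.argmax(l))]
            print(nm,np.round(e[0],1),"xy",cc[:2].round(4),"dims",np.round(l,4),"long-axis deg",np.degrees(np.arctan2(L[1],L[0])).round(1)%180)
if __name__=="__main__": top(snap("top"))
E
python3 meas.py
python3 - <<'E'
from h import *
s=snap("side")
for n,p in dict(lidL=(.4547,-.0026,.009),slimtop=(.43,-.163,.068),widetop=(.35,-.293,.054)).items(): print(n,proj(s,p))
# hand-picked side-view points (zoom px/1.7 + offset): cap-top centres, lid-top centres
f=lambda u,v:(u/1.7+180,v/1.7+90)
for n,u,v,z in(("wide",347,74,.054),("slim",283,122,.068),("lidL",256,231,.018),("lidS",269,340,.016),("round",139,168,.01),("cup",245,26,.018),("handleend",247,80,.01)): print(n,plane(s,f(u,v),z)[0][:2].round(4))
E
```

```text
dark [448.8 364.1] xy [ 0.2049 -0.3118] dims [0.2108 0.0358] long-axis deg 97.2
dark [298.5 350. ] xy [0.2293 0.0284] dims [0.1092 0.0155] long-axis deg 96.7
dark [ 49.  350.5] xy [0.2166 0.5868] dims [0.287  0.0683] long-axis deg 2.0
dark [245.4 260.9] xy [0.4282 0.1554] dims [0.0367 0.0369] long-axis deg 2.0
dark [318.6 251.2] xy [ 0.4543 -0.0123] dims [0.052  0.0528] long-axis deg 1.0999999999999943
dark [302.   88.8] xy [0.8438 0.0357] dims [0.0614 0.0258] long-axis deg 117.4
dark [210.5  69.2] xy [0.8867 0.2558] dims [0.1603 0.0326] long-axis deg 0.1
cap54 [510.4 344.2] xy [ 0.2533 -0.4402] dims [0.0592 0.0595] long-axis deg 178.6
cap54 [350.5 305.8] xy [ 0.3303 -0.0849] dims [0.0462 0.0469] long-axis deg 0.6999999999999886
cap54 [443.2 297.4] xy [ 0.3532 -0.2917] dims [0.0479 0.0493] long-axis deg 6.699999999999989
cap54 [181.6 283. ] xy [0.3723 0.2911] dims [0.0721 0.0749] long-axis deg 2.6999999999999886
cap54 [386.2 260.1] xy [ 0.434  -0.1637] dims [0.0277 0.0285] long-axis deg 45.69999999999999
cap54 [507.9 233.8] xy [ 0.5001 -0.4399] dims [0.0252 0.0253] long-axis deg 44.9
[... 1128 characters left out ...]
eg 82.2
wood22 [276.  308.1] xy [0.3219 0.0818] dims [0.0403 0.0394] long-axis deg 91.3
wood22 [479.8 236. ] xy [ 0.4981 -0.3851] dims [0.1021 0.0139] long-axis deg 96.1
wood22 [147.8 219.9] xy [0.5173 0.3828] dims [0.0868 0.1432] long-axis deg 30.400000000000006
wood22 [369.3 184.7] xy [ 0.6131 -0.1274] dims [0.1081 0.1077] long-axis deg 99.3
wood22 [252.4 170.6] xy [0.6398 0.1465] dims [0.065  0.1874] long-axis deg 82.2
lidL [[330.52121933 230.39964124]]
slimtop [[347.47716723 160.33769609]]
widetop [[385.08141841 132.97396665]]
wide [ 0.3522 -0.2906]
slim [ 0.4319 -0.1577]
lidL [ 0.4548 -0.0064]
lidS [0.4279 0.1634]
round [ 0.6155 -0.1242]
cup [ 0.506  -0.4617]
handleend [ 0.4923 -0.3314]
```

Run:
```python
from h import *
s=snap("side")
a=np.linspace(0,6.28,40)
for n,(x,y),r,h,obs in(("lidL",(.4543,-.0123),.028,.018,(330.5,227.5)),("lidS",(.4282,.1554),.02,.016,(337.5,290.5))):
    for dx,dy in((0,0),(0,.005),(.005,0)):
        P=np.r_[[[x+dx+r*np.cos(t),y+dy+r*np.sin(t),z] for t in a for z in(0,h)]]
        q=proj(s,P); print(n,dx,dy,((q.max(0)+q.min(0))/2).round(1),"obs",obs, (q.max(0)-q.min(0)).round(1))
hsv=cv2.cvtColor(s["image"],cv2.COLOR_BGR2HSV)
for c in comps(hsv[...,2]<60): 
    b=cv2.boundingRect(c)
    if 300<b[0]<350: print(b)
print(go((.3525,-.291,.15)))
```

```text
lidL 0 0 [331.1 227.3] obs (330.5, 227.5) [27.5 25. ]
lidL 0 0.005 [330.9 229. ] obs (330.5, 227.5) [27.5 25.1]
lidL 0.005 0 [328.6 227.2] obs (330.5, 227.5) [27.4 25. ]
lidS 0 0 [338.4 289.7] obs (337.5, 290.5) [21.7 22. ]
lidS 0 0.005 [338.2 291.8] obs (337.5, 290.5) [21.8 22.1]
lidS 0.005 0 [335.7 289.6] obs (337.5, 290.5) [21.7 22. ]
(327, 281, 22, 20)
(317, 216, 28, 24)
(322, 0, 83, 65)
(array([-0.202 , -0.2644,  0.0664]), np.float64(-74.9))
```

```bash
python3 -m inch '[{"hand":1,"slide":[-0.202,-0.2644,0.066],"roll":-15},{"hand":1,"slide":[-0.202,-0.2644,0.066],"roll":-15},{"hand":1,"slide":[-0.202,-0.2644,0.066],"roll":-15},{"hand":1,"slide":[-0.202,-0.2644,0.066],"roll":-15},{"hand":1,"slide":[-0.202,-0.2644,0.066],"roll":-15},{"hand":1,"slide":[-0.202,-0.2644,0.066],"roll":-15},{"hand":1,"slide":[-0.202,-0.2644,0.066],"roll":-15},{"hand":1,"slide":[-0.202,-0.2644,0.066],"roll":-15}]'
python3 - <<'E'
from h import *
print(go((.3525,-.291,.035)))
E
```

```text
time_s: 1.02
position: [0.3498, -0.2941, 0.1515]
tool_rot: [2.722, -1.569, 0.001]
ft_force: [-0.0, -0.9, -1.1]
gripper_width: 0.0941
(array([-0.0015, -0.0039,  0.1165]), np.float64(-59.9))
```

```bash
python3 -m inch '[{"hand":1,"slide":[0,0,0],"roll":0},{"hand":1,"slide":[0,0,0],"roll":0},{"hand":1,"slide":[0,0,0],"roll":0}]'
python3 - <<'E'
from h import *
print(go((.3525,-.291,.035)))
s=snap("top","top1");s=snap("side","side1")
E
```

```text
time_s: 1.27
position: [0.3491, -0.2962, 0.1519]
tool_rot: [2.722, -1.566, 0.001]
ft_force: [-0.1, 0.0, -0.2]
gripper_width: 0.0943
(array([-0.0029, -0.0056,  0.1169]), np.float64(-59.8))
```

View pics/side1.png

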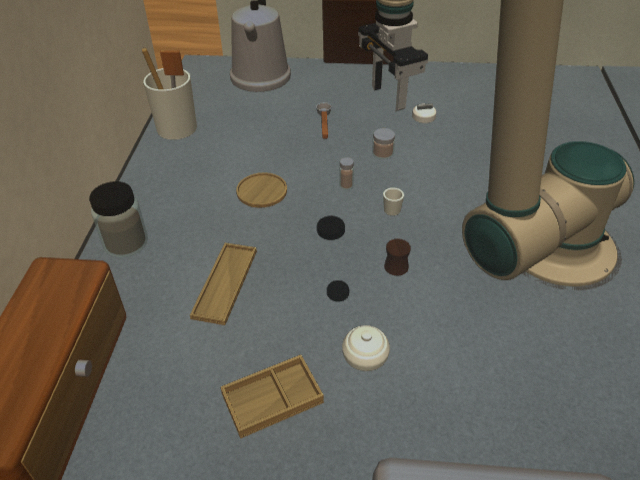

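```bash
python3 -m inch '[{"hand":1,"slide":[-0.003,-0.0055,0.03],"roll":0},{"hand":1,"slide":[-0.003,-0.0055,0.06],"roll":0},{"hand":1,"slide":[-0.003,-0.0055,0.09],"roll":0},{"hand":1,"slide":[-0.003,-0.0055,0.105],"roll":0},{"hand":1,"slide":[-0.003,-0.0055,0.117],"roll":0},{"hand":1,"slide":[-0.003,-0.0055,0.117],"roll":0},{"hand":1,"slide":[-0.003,-0.0055,0.117],"roll":0}]'
python3 - <<'E'
from h import *
s=snap("side","side2"); cv2.imwrite("pics/side2c.png",cv2.resize(s["image"][40:200,280:460],None,fx=3.3,fy=3.3))
s=snap("top","top2"); cv2.imwrite("pics/top2c.png",cv2.resize(s["image"][220:370,360:540],None,fx=3.3,fy=3.3))
E
```

```text
time_s: 1.95
position: [0.3515, -0.2916, 0.0344]
tool_rot: [-2.72, 1.571, 0.001]
ft_force: [0.7, -0.3, -0.1]
gripper_width: 0.0939
```

View pics/side2c.png

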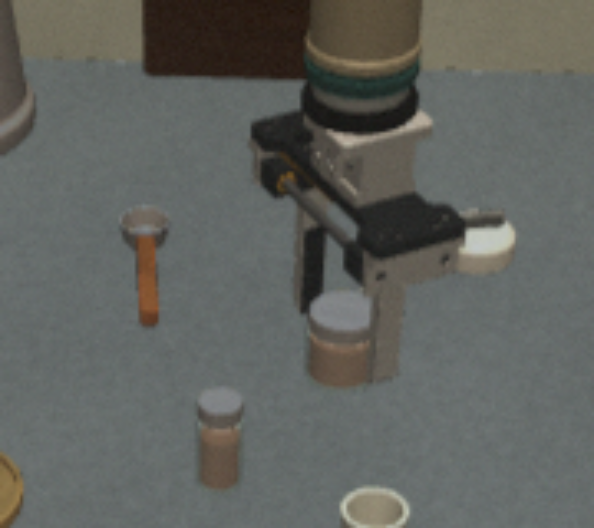

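The crop shows the jaws straddling the wide jar, with a finger on each side. Closing now.

```bash
python3 -m inch '[{"hand":-1,"slide":[0,0,0],"roll":0},{"hand":-1,"slide":[0,0,0],"roll":0},{"hand":-1,"slide":[0,0,0],"roll":0},{"hand":-1,"slide":[0,0,0],"roll":0},{"hand":-1,"slide":[0,0,0],"roll":0},{"hand":-1,"slide":[0,0,0],"roll":0},{"hand":-1,"slide":[0,0,0],"roll":0},{"hand":-1,"slide":[0,0,0],"roll":0}]'
```

```text
time_s: 2.72
position: [0.3523, -0.2904, 0.0347]
tool_rot: [2.722, -1.568, 0.0]
ft_force: [0.0, 0.7, 1.3]
gripper_width: 0.0514
```

```bash
python3 -m inch '[{"hand":-1,"slide":[0,0,-0.015],"roll":0},{"hand":-1,"slide":[0,0,-0.04],"roll":0},{"hand":-1,"slide":[0,0,-0.07],"roll":0},{"hand":-1,"slide":[0,0,-0.1],"roll":0},{"hand":-1,"slide":[0,0,-0.125],"roll":0},{"hand":-1,"slide":[0,0,-0.135],"roll":0},{"hand":-1,"slide":[0,0,-0.135],"roll":0}]'
python3 - <<'E'
from h import *
print(go((.5402,.3962,.17)))
E
```

```text
time_s: 3.3
position: [0.3535, -0.2917, 0.1721]
tool_rot: [2.721, -1.567, 0.009]
ft_force: [-0.3, -0.8, -1.7]
gripper_width: 0.0514
(array([-5.013e-01, -5.067e-01, -2.000e-04]), np.float64(-59.9))
```

```bash
python3 -m inch '[{"hand":-1,"slide":[-0.014,-0.014,0],"roll":0},{"hand":-1,"slide":[-0.035,-0.035,0],"roll":0},{"hand":-1,"slide":[-0.06,-0.06,0],"roll":0},{"hand":-1,"slide":[-0.085,-0.085,0],"roll":0},{"hand":-1,"slide":[-0.11,-0.11,0],"roll":0},{"hand":-1,"slide":[-0.135,-0.135,0],"roll":0},{"hand":-1,"slide":[-0.16,-0.16,0],"roll":0},{"hand":-1,"slide":[-0.185,-0.185,0],"roll":0}]'
python3 -m inch '[{"hand":-1,"slide":[-0.025,-0.025,0],"roll":0},{"hand":-1,"slide":[-0.05,-0.05,0],"roll":0},{"hand":-1,"slide":[-0.075,-0.075,0],"roll":0},{"hand":-1,"slide":[-0.1,-0.1,0],"roll":0},{"hand":-1,"slide":[-0.125,-0.125,0],"roll":0},{"hand":-1,"slide":[-0.15,-0.15,0],"roll":0},{"hand":-1,"slide":[-0.17,-0.17,0],"roll":0},{"hand":-1,"slide":[-0.19,-0.19,0],"roll":0}]'
python3 -m inch '[{"hand":-1,"slide":[-0.02,-0.02,0],"roll":0},{"hand":-1,"slide":[-0.04,-0.04,0],"roll":0},{"hand":-1,"slide":[-0.06,-0.06,0],"roll":0},{"hand":-1,"slide":[-0.08,-0.08,0],"roll":0},{"hand":-1,"slide":[-0.1,-0.1,0],"roll":0},{"hand":-1,"slide":[-0.115,-0.115,0],"roll":0},{"hand":-1,"slide":[-0.125,-0.13,0],"roll":0},{"hand":-1,"slide":[-0.125,-0.13,0],"roll":0}]'
python3 - <<'E'
from h import *
s=snap("top","top3")
snap("side","side3")
snap("top")
print(go((.5402,.3962,.039)),manip.sense()["gripper_width"],manip.sense()["position"])
E
```

```text
time_s: 3.97
position: [0.4185, -0.0356, 0.1682]
tool_rot: [2.721, -1.568, -0.004]
ft_force: [-0.2, -0.6, -2.1]
gripper_width: 0.0512
time_s: 4.63
position: [0.4875, 0.2237, 0.1676]
tool_rot: [2.721, -1.565, -0.003]
ft_force: [0.5, 0.1, -2.1]
gripper_width: 0.0516
time_s: 5.3
position: [0.5386, 0.3984, 0.1667]
tool_rot: [2.724, -1.565, -0.003]
ft_force: [0.1, -0.4, -1.4]
gripper_width: 0.0514
(array([-1.000e-04, -4.000e-03,  1.288e-01]), np.float64(-59.9)) 0.05125380251736009 [0.53716486 0.39438835 0.16780019]
```

View pics/side3.png

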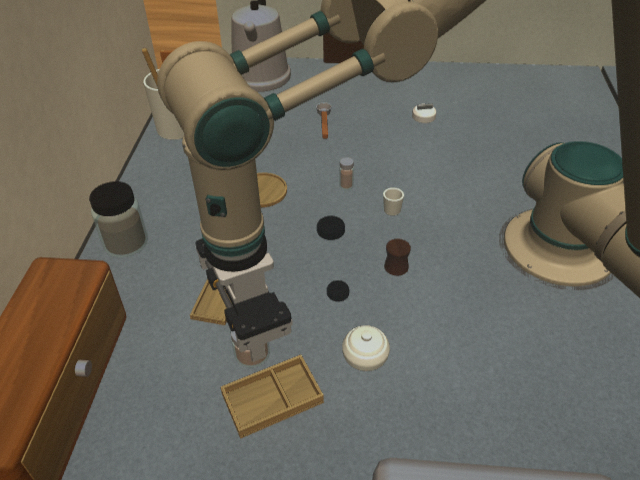

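```bash
python3 -m inch '[{"hand":-1,"slide":[0,-0.004,0.02],"roll":0},{"hand":-1,"slide":[0,-0.004,0.045],"roll":0},{"hand":-1,"slide":[0,-0.004,0.065],"roll":0},{"hand":-1,"slide":[0,-0.004,0.08],"roll":0},{"hand":-1,"slide":[0,-0.004,0.09],"roll":0},{"hand":-1,"slide":[0,-0.004,0.09],"roll":0},{"hand":-1,"slide":[0,-0.004,0.09],"roll":0}]'
python3 - <<'E'
from h import *
s=snap("side","side4"); cv2.imwrite("pics/side4c.png",cv2.resize(s["image"][250:450,180:400],None,fx=3,fy=3))
snap("top")
print(go((.5402,.3962,.039)),manip.sense()["gripper_width"],manip.sense()["position"], proj(snap("top"),[(.5402,.3962,.004),(.4815,.3618,.004)]))
E
```

```text
time_s: 6.03
position: [0.5414, 0.3966, 0.0795]
tool_rot: [2.721, -1.569, -0.001]
ft_force: [-0.3, 0.7, -0.3]
gripper_width: 0.0513
(array([0.    , 0.0027, 0.0419]), np.float64(-59.9)) 0.05082699408169324 [0.54246546 0.39753567 0.08087269] [[144.64105733 211.34333649]
 [157.99789706 236.55997702]]
```

View pics/side4c.png

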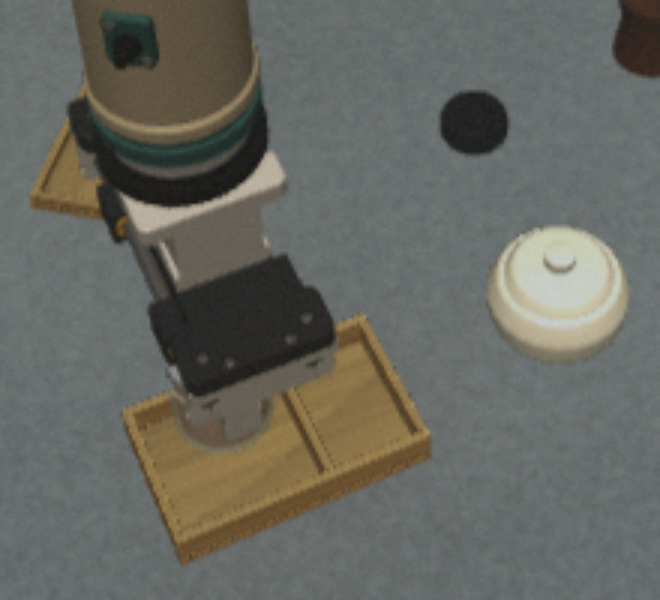

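```bash
python3 -m inch '[{"hand":-1,"slide":[0,0.001,0.01],"roll":0},{"hand":-1,"slide":[0,0.001,0.02],"roll":0},{"hand":-1,"slide":[0,0.001,0.028],"roll":0},{"hand":-1,"slide":[0,0.001,0.034],"roll":0},{"hand":-1,"slide":[0,0.001,0.038],"roll":0},{"hand":-1,"slide":[0,0.001,0.04],"roll":0},{"hand":-1,"slide":[0,0.001,0.04],"roll":0},{"hand":-1,"slide":[0,0.001,0.04],"roll":0}]'
python3 - <<'E'
from h import *
for i in range(4):
    snap("top"); s=manip.sense(); print(s["position"].round(4),s["ft_force"].round(1))
E
```

```text
time_s: 6.85
position: [0.5411, 0.3972, 0.0396]
tool_rot: [-2.722, 1.568, -0.001]
ft_force: [-0.4, -0.2, -0.7]
gripper_width: 0.0512
[0.5412 0.3972 0.0397] [ 0.2 -0.2 -1.8]
[0.5412 0.3972 0.0398] [ 0.  -0.1 -1.3]
[0.5411 0.3971 0.0398] [ 0.8  0.3 -1.1]
[0.5411 0.3971 0.0398] [ 0.5  0.3 -1.4]
```

```bash
python3 -m inch '[{"hand":-1,"slide":[0,0,0.0005],"roll":0},{"hand":-1,"slide":[0,0,0.001],"roll":0},{"hand":-1,"slide":[0,0,0.001],"roll":0}]'
python3 -m inch '[{"hand":0.3,"slide":[0,0,0],"roll":0},{"hand":0.5,"slide":[0,0,0],"roll":0},{"hand":1,"slide":[0,0,0],"roll":0},{"hand":1,"slide":[0,0,0],"roll":0},{"hand":1,"slide":[0,0,0],"roll":0},{"hand":1,"slide":[0,0,0],"roll":0}]'
python3 -m inch '[{"hand":1,"slide":[0,0,-0.02],"roll":0},{"hand":1,"slide":[0,0,-0.05],"roll":0},{"hand":1,"slide":[0,0,-0.09],"roll":0},{"hand":1,"slide":[0,0,-0.12],"roll":0},{"hand":1,"slide":[0,0,-0.12],"roll":0},{"hand":1,"slide":[0,0,-0.12],"roll":0}]'
python3 - <<'E'
from h import *
s=snap("side","side5"); cv2.imwrite("pics/side5c.png",cv2.resize(s["image"][250:450,180:400],None,fx=3,fy=3))
print(go((.4328,-.162,.16)))
E
```

```text
time_s: 7.3
position: [0.5409, 0.3971, 0.0388]
tool_rot: [-2.722, 1.568, -0.0]
ft_force: [-0.3, 0.6, -0.4]
gripper_width: 0.0513
time_s: 7.8
position: [0.5408, 0.397, 0.0386]
tool_rot: [2.722, -1.568, 0.0]
ft_force: [-0.1, -0.3, 0.6]
gripper_width: 0.0879
time_s: 8.3
position: [0.542, 0.3977, 0.1611]
tool_rot: [-2.719, 1.566, -0.004]
ft_force: [-0.4, -1.1, 0.3]
gripper_width: 0.0941
(array([ 0.4293,  0.3737, -0.0013]), np.float64(-59.9))
```

View pics/side5c.png

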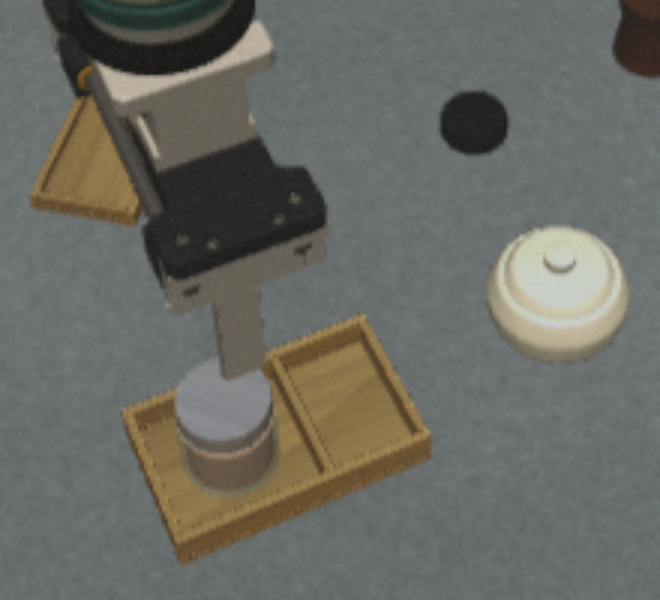

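The wide jar stands upright, centred in the wide bay. Next is the slim jar.

```bash
python3 -m inch '[{"hand":1,"slide":[0.22,0.192,0],"roll":0},{"hand":1,"slide":[0.22,0.192,0],"roll":0},{"hand":1,"slide":[0.22,0.192,0],"roll":0},{"hand":1,"slide":[0.22,0.192,0],"roll":0},{"hand":1,"slide":[0.22,0.192,0],"roll":0},{"hand":1,"slide":[0.22,0.192,0],"roll":0},{"hand":1,"slide":[0.22,0.192,0],"roll":0},{"hand":1,"slide":[0.22,0.192,0],"roll":0}]'
python3 -m inch '[{"hand":1,"slide":[0.209,0.182,0],"roll":0},{"hand":1,"slide":[0.209,0.182,0],"roll":0},{"hand":1,"slide":[0.209,0.182,0],"roll":0},{"hand":1,"slide":[0.209,0.182,0],"roll":0},{"hand":1,"slide":[0.209,0.182,0],"roll":0},{"hand":1,"slide":[0.209,0.182,0],"roll":0},{"hand":1,"slide":[0.209,0.182,0],"roll":0},{"hand":1,"slide":[0.209,0.182,0],"roll":0}]'
python3 - <<'E'
from h import *
snap("top");snap("top"); s=snap("top","top6")
print(manip.sense()["position"],go((.4328,-.162,.041)))
E
```

```text
time_s: 9.02
position: [0.4814, 0.104, 0.1564]
tool_rot: [2.712, -1.572, -0.005]
ft_force: [0.5, 0.6, 0.3]
gripper_width: 0.0942
time_s: 9.68
position: [0.4314, -0.1657, 0.157]
tool_rot: [2.716, -1.574, -0.003]
ft_force: [-0.3, 0.1, -0.3]
gripper_width: 0.0941
[ 0.43190851 -0.16071599  0.15730273] (array([ 0.0019, -0.0002,  0.1163]), np.float64(-59.9))
```

```bash
python3 -m inch '[{"hand":1,"slide":[0.002,0,0.03],"roll":0},{"hand":1,"slide":[0.002,0,0.06],"roll":0},{"hand":1,"slide":[0.002,0,0.09],"roll":0},{"hand":1,"slide":[0.002,0,0.105],"roll":0},{"hand":1,"slide":[0.002,0,0.116],"roll":0},{"hand":1,"slide":[0.002,0,0.116],"roll":0},{"hand":1,"slide":[0.002,0,0.116],"roll":0}]'
python3 -m inch '[{"hand":-1,"slide":[0,0,0],"roll":0},{"hand":-1,"slide":[0,0,0],"roll":0},{"hand":-1,"slide":[0,0,0],"roll":0},{"hand":-1,"slide":[0,0,0],"roll":0},{"hand":-1,"slide":[0,0,0],"roll":0},{"hand":-1,"slide":[0,0,0],"roll":0},{"hand":-1,"slide":[0,0,0],"roll":0},{"hand":-1,"slide":[0,0,0],"roll":0}]'
python3 - <<'E'
from h import *
s=snap("side"); cv2.imwrite("pics/side7c.png",cv2.resize(s["image"][60:240,270:450],None,fx=3.3,fy=3.3))
E
```

```text
time_s: 10.42
position: [0.4333, -0.1617, 0.042]
tool_rot: [-2.724, 1.565, 0.004]
ft_force: [-0.2, -0.1, 0.9]
gripper_width: 0.0939
time_s: 11.08
position: [0.4335, -0.1636, 0.0427]
tool_rot: [2.722, -1.568, 0.0]
ft_force: [-0.0, -0.3, 0.5]
gripper_width: 0.0444
```

View pics/side7c.png

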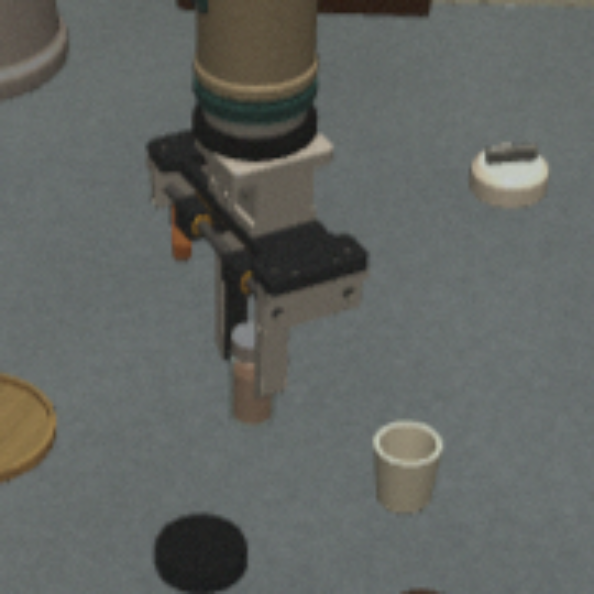

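Still closing; the jar is between the pads.

```bash
python3 -m inch '[{"hand":-1,"slide":[0,0,0],"roll":0},{"hand":-1,"slide":[0,0,0],"roll":0},{"hand":-1,"slide":[0,0,0],"roll":0},{"hand":-1,"slide":[0,0,0],"roll":0},{"hand":-1,"slide":[0,0,0],"roll":0},{"hand":-1,"slide":[0,0,0],"roll":0}]'
python3 -m inch '[{"hand":-1,"slide":[0,0,-0.015],"roll":0},{"hand":-1,"slide":[0,0,-0.04],"roll":0},{"hand":-1,"slide":[0,0,-0.07],"roll":0},{"hand":-1,"slide":[0,0,-0.1],"roll":0},{"hand":-1,"slide":[0,0,-0.125],"roll":0},{"hand":-1,"slide":[0,0,-0.135],"roll":0},{"hand":-1,"slide":[0,0,-0.135],"roll":0}]'
python3 - <<'E'
from h import *
snap("top");print(go((.4815,.3618,.178)))
E
```

```text
time_s: 11.63
position: [0.4336, -0.1636, 0.0425]
tool_rot: [2.722, -1.568, 0.0]
ft_force: [-0.6, -0.8, -0.8]
gripper_width: 0.0316
time_s: 12.22
position: [0.4352, -0.1644, 0.1798]
tool_rot: [2.722, -1.568, 0.009]
ft_force: [0.2, -0.6, -1.6]
gripper_width: 0.0318
(array([-0.4307, -0.3048, -0.0006]), np.float64(-59.9))
```

```bash
python3 -m inch '[{"hand":-1,"slide":[-0.016,-0.011,0],"roll":0},{"hand":-1,"slide":[-0.04,-0.028,0],"roll":0},{"hand":-1,"slide":[-0.07,-0.05,0],"roll":0},{"hand":-1,"slide":[-0.1,-0.071,0],"roll":0},{"hand":-1,"slide":[-0.13,-0.092,0],"roll":0},{"hand":-1,"slide":[-0.16,-0.113,0],"roll":0},{"hand":-1,"slide":[-0.19,-0.135,0],"roll":0},{"hand":-1,"slide":[-0.22,-0.156,0],"roll":0}]'
python3 -m inch '[{"hand":-1,"slide":[-0.03,-0.021,0],"roll":0},{"hand":-1,"slide":[-0.06,-0.042,0],"roll":0},{"hand":-1,"slide":[-0.09,-0.064,0],"roll":0},{"hand":-1,"slide":[-0.12,-0.085,0],"roll":0},{"hand":-1,"slide":[-0.15,-0.106,0],"roll":0},{"hand":-1,"slide":[-0.18,-0.127,0],"roll":0},{"hand":-1,"slide":[-0.2,-0.141,0],"roll":0},{"hand":-1,"slide":[-0.211,-0.149,0],"roll":0}]'
python3 - <<'E'
from h import *
for i in range(6): snap("top")
print(go((.4815,.3618,.046)))
E
```

```text
time_s: 12.93
position: [0.4565, 0.1067, 0.1751]
tool_rot: [2.72, -1.567, -0.005]
ft_force: [0.3, -0.8, 0.1]
gripper_width: 0.0317
time_s: 13.6
position: [0.4799, 0.3648, 0.1743]
tool_rot: [2.721, -1.563, -0.004]
ft_force: [0.9, 0.6, -0.9]
gripper_width: 0.0315
(array([-0.001 , -0.0016,  0.131 ]), np.float64(-60.0))
```

```bash
python3 -m inch '[{"hand":-1,"slide":[-0.001,-0.0015,0.02],"roll":0},{"hand":-1,"slide":[-0.001,-0.0015,0.04],"roll":0},{"hand":-1,"slide":[-0.001,-0.0015,0.06],"roll":0},{"hand":-1,"slide":[-0.001,-0.0015,0.08],"roll":0},{"hand":-1,"slide":[-0.001,-0.0015,0.09],"roll":0},{"hand":-1,"slide":[-0.001,-0.0015,0.1],"roll":0},{"hand":-1,"slide":[-0.001,-0.0015,0.1],"roll":0}]'
python3 - <<'E'
from h import *
for i in range(4): s=snap("side")
cv2.imwrite("pics/side8c.png",cv2.resize(s["image"][250:450,180:400],None,fx=3,fy=3))
print(go((.4815,.3618,.0463)))
E
```

```text
time_s: 14.48
position: [0.4811, 0.3625, 0.0761]
tool_rot: [2.719, -1.568, -0.002]
ft_force: [-0.5, -1.0, -0.6]
gripper_width: 0.0315
(array([0.0015, 0.0025, 0.0325]), np.float64(-59.9))
```

View pics/side8c.png

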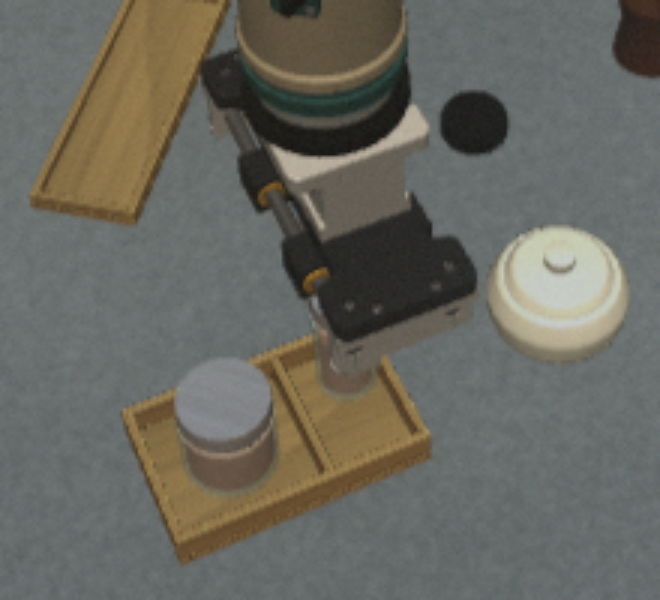

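```bash
python3 -m inch '[{"hand":-1,"slide":[0.001,0.002,0.01],"roll":0},{"hand":-1,"slide":[0.001,0.002,0.02],"roll":0},{"hand":-1,"slide":[0.001,0.002,0.027],"roll":0},{"hand":-1,"slide":[0.001,0.002,0.031],"roll":0},{"hand":-1,"slide":[0.001,0.002,0.032],"roll":0},{"hand":-1,"slide":[0.001,0.002,0.032],"roll":0},{"hand":-1,"slide":[0.001,0.002,0.032],"roll":0}]'
python3 - <<'E'
from h import *
for i in range(4): s=snap("side"); m=manip.sense();print(m["ft_force"].round(1),m["position"])
cv2.imwrite("pics/side9c.png",cv2.resize(s["image"][250:450,180:400],None,fx=3,fy=3))
E
```

```text
time_s: 15.27
position: [0.4799, 0.3626, 0.0457]
tool_rot: [2.722, -1.568, -0.002]
ft_force: [-2.6, 1.0, 4.5]
gripper_width: 0.0314
[-2.3  0.5  4.4] [0.47995881 0.36263157 0.04576875]
[-3.4  2.   4.2] [0.47992051 0.36259539 0.04569008]
[-3.2  1.2  4.8] [0.4800149  0.36257853 0.04573519]
[-3.9  2.4  5.9] [0.48005243 0.36258833 0.04571228]
```

```bash
python3 -m inch '[{"hand":0,"slide":[0,0,-0.0005],"roll":0},{"hand":0.3,"slide":[0,0,-0.0005],"roll":0},{"hand":0.5,"slide":[0,0,-0.0005],"roll":0},{"hand":0.5,"slide":[0,0,-0.0005],"roll":0},{"hand":0.5,"slide":[0,0,-0.0005],"roll":0},{"hand":0.5,"slide":[0,0,-0.0005],"roll":0}]'
python3 -m inch '[{"hand":0.5,"slide":[0,0,-0.02],"roll":0},{"hand":0.5,"slide":[0,0,-0.05],"roll":0},{"hand":0.5,"slide":[0,0,-0.08],"roll":0},{"hand":1,"slide":[0,0,-0.11],"roll":0},{"hand":1,"slide":[0,0,-0.11],"roll":0},{"hand":1,"slide":[0,0,-0.11],"roll":0}]'
python3 - <<'E'
from h import *
snap("top"); s=snap("side");cv2.imwrite("pics/side10c.png",cv2.resize(s["image"][250:450,180:400],None,fx=3,fy=3))
print(go((.4543,-.0123,.156)))
E
```

```text
time_s: 15.97
position: [0.4808, 0.3619, 0.0458]
tool_rot: [2.722, -1.568, 0.0]
ft_force: [0.4, 0.3, -0.6]
gripper_width: 0.0677
time_s: 16.47
position: [0.4819, 0.3627, 0.158]
tool_rot: [-2.719, 1.566, -0.004]
ft_force: [-0.0, -0.2, -0.3]
gripper_width: 0.087
(array([ 0.3106,  0.2098, -0.0004]), np.float64(-59.9))
```

View pics/side10c.png

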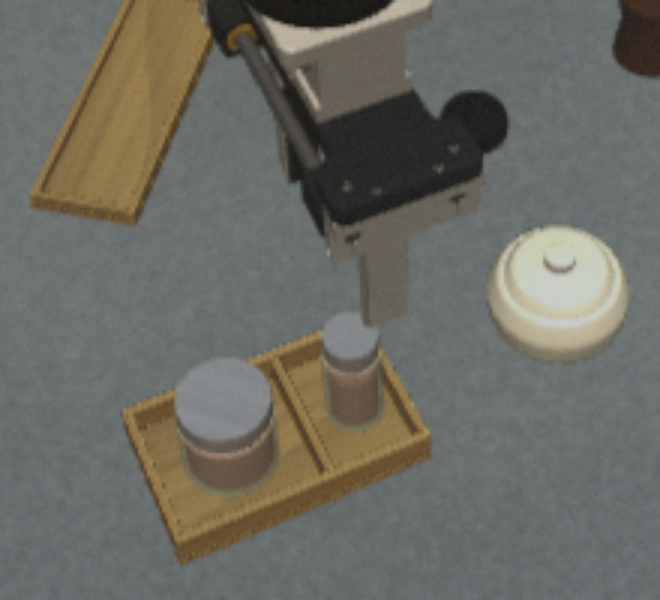

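Both jars stand upright in the correct bays. Next is the large lid.

```bash
python3 -m inch '[{"hand":1,"slide":[0.26,0.176,0],"roll":0},{"hand":1,"slide":[0.26,0.176,0],"roll":0},{"hand":1,"slide":[0.26,0.176,0],"roll":0},{"hand":1,"slide":[0.26,0.176,0],"roll":0},{"hand":1,"slide":[0.26,0.176,0],"roll":0},{"hand":1,"slide":[0.26,0.176,0],"roll":0},{"hand":1,"slide":[0.26,0.176,0],"roll":0},{"hand":1,"slide":[0.26,0.176,0],"roll":0}]'
python3 -m inch '[{"hand":1,"slide":[0.0505,0.034,0.02],"roll":0},{"hand":1,"slide":[0.0505,0.034,0.04],"roll":0},{"hand":1,"slide":[0.0505,0.034,0.07],"roll":0},{"hand":1,"slide":[0.0505,0.034,0.09],"roll":0},{"hand":1,"slide":[0.0505,0.034,0.1],"roll":0},{"hand":1,"slide":[0.0505,0.034,0.1],"roll":0},{"hand":1,"slide":[0.0505,0.034,0.1],"roll":0},{"hand":1,"slide":[0.0505,0.034,0.1],"roll":0}]'
python3 - <<'E'
from h import *
for i in range(4): s=snap("side")
cv2.imwrite("pics/side11c.png",cv2.resize(s["image"][140:300,250:450],None,fx=3.3,fy=3.3))
print(go((.4543,-.0123,.0135)))
E
```

```text
time_s: 17.23
position: [0.4567, 0.0454, 0.1543]
tool_rot: [2.718, -1.569, -0.004]
ft_force: [0.1, -0.3, 1.1]
gripper_width: 0.0939
time_s: 17.9
position: [0.4548, -0.0118, 0.056]
tool_rot: [2.722, -1.568, -0.001]
ft_force: [-0.2, -0.7, 0.5]
gripper_width: 0.0939
(array([-0.0002,  0.0013,  0.0433]), np.float64(-59.9))
```

View pics/side11c.png

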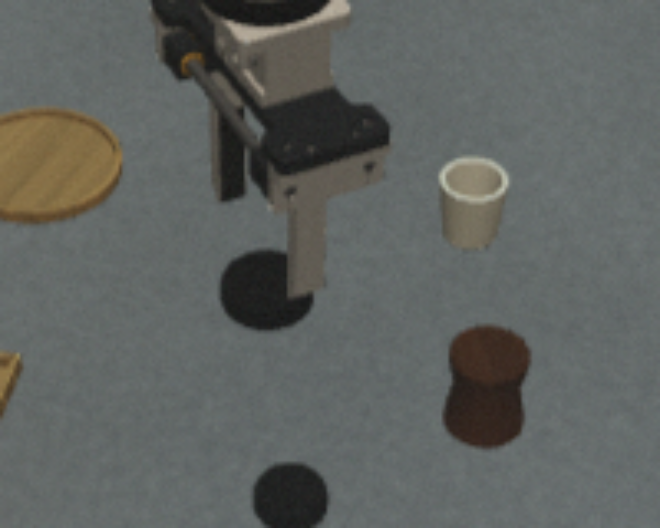

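```bash
python3 -m inch '[{"hand":1,"slide":[0,0.001,0.02],"roll":0},{"hand":1,"slide":[0,0.001,0.035],"roll":0},{"hand":1,"slide":[0,0.001,0.042],"roll":0},{"hand":1,"slide":[0,0.001,0.042],"roll":0},{"hand":1,"slide":[0,0.001,0.042],"roll":0}]'
python3 -m inch '[{"hand":-1,"slide":[0,0,0],"roll":0},{"hand":-1,"slide":[0,0,0],"roll":0},{"hand":-1,"slide":[0,0,0],"roll":0},{"hand":-1,"slide":[0,0,0],"roll":0},{"hand":-1,"slide":[0,0,0],"roll":0},{"hand":-1,"slide":[0,0,0],"roll":0},{"hand":-1,"slide":[0,0,0],"roll":0},{"hand":-1,"slide":[0,0,0],"roll":0}]'
python3 -m inch '[{"hand":-1,"slide":[0,0,-0.015],"roll":0},{"hand":-1,"slide":[0,0,-0.04],"roll":0},{"hand":-1,"slide":[0,0,-0.07],"roll":0},{"hand":-1,"slide":[0,0,-0.09],"roll":0},{"hand":-1,"slide":[0,0,-0.1],"roll":0},{"hand":-1,"slide":[0,0,-0.1],"roll":0}]'
python3 - <<'E'
from h import *
for i in range(3): s=snap("side")
cv2.imwrite("pics/side12c.png",cv2.resize(s["image"][120:280,250:450],None,fx=3.3,fy=3.3))
print(go((.6158,-.1287,.114)))
E
```

```text
time_s: 18.52
position: [0.4542, -0.0123, 0.0143]
tool_rot: [2.722, -1.568, 0.0]
ft_force: [0.3, 0.0, 0.5]
gripper_width: 0.0942
time_s: 19.18
position: [0.4541, -0.0124, 0.0143]
tool_rot: [-2.722, 1.568, -0.0]
ft_force: [-0.6, 0.3, 2.0]
gripper_width: 0.0553
time_s: 19.68
position: [0.4558, -0.0127, 0.1164]
tool_rot: [-2.721, 1.567, -0.008]
ft_force: [-0.1, -0.9, -1.3]
gripper_width: 0.0553
(array([ 0.1823, -0.0822, -0.001 ]), np.float64(-59.9))
```

View pics/side12c.png

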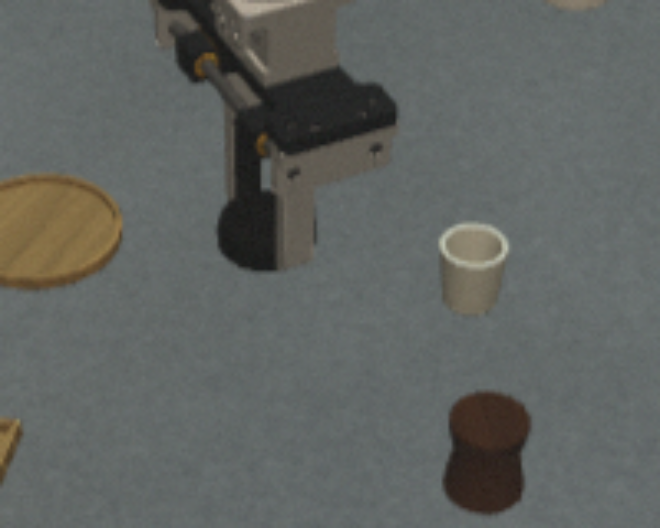

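The lid is held level. Moving it over the round tray.

```bash
python3 -m inch '[{"hand":-1,"slide":[0.03,-0.0135,0],"roll":0},{"hand":-1,"slide":[0.06,-0.027,0],"roll":0},{"hand":-1,"slide":[0.09,-0.041,0],"roll":0},{"hand":-1,"slide":[0.12,-0.054,0],"roll":0},{"hand":-1,"slide":[0.15,-0.068,0],"roll":0},{"hand":-1,"slide":[0.172,-0.078,0],"roll":0},{"hand":-1,"slide":[0.182,-0.082,0],"roll":0},{"hand":-1,"slide":[0.182,-0.082,0],"roll":0}]'
python3 -m inch '[{"hand":-1,"slide":[0,0,0.02],"roll":0},{"hand":-1,"slide":[0,0,0.04],"roll":0},{"hand":-1,"slide":[0,0,0.055],"roll":0},{"hand":-1,"slide":[0,0,0.06],"roll":0},{"hand":-1,"slide":[0,0,0.06],"roll":0},{"hand":-1,"slide":[0,0,0.06],"roll":0}]'
python3 - <<'E'
from h import *
for i in range(4): s=snap("side")
cv2.imwrite("pics/side13c.png",cv2.resize(s["image"][80:240,180:380],None,fx=3.3,fy=3.3))
print(go((.6158,-.1287,.0185)))
E
```

```text
time_s: 20.5
position: [0.617, -0.1299, 0.1119]
tool_rot: [2.721, -1.57, -0.003]
ft_force: [-0.8, -0.5, 0.3]
gripper_width: 0.0555
time_s: 21.0
position: [0.6154, -0.1279, 0.0543]
tool_rot: [2.722, -1.567, -0.002]
ft_force: [0.8, -0.1, -0.0]
gripper_width: 0.0554
(array([-0.0006,  0.0009,  0.0368]), np.float64(-59.9))
```

View pics/side13c.png

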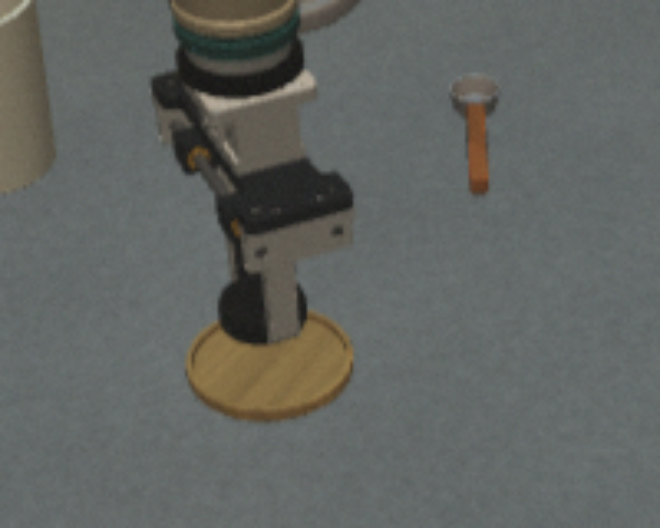

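```bash
python3 -m inch '[{"hand":-1,"slide":[0,0.001,0.012],"roll":0},{"hand":-1,"slide":[0,0.001,0.024],"roll":0},{"hand":-1,"slide":[0,0.001,0.032],"roll":0},{"hand":-1,"slide":[0,0.001,0.0365],"roll":0},{"hand":-1,"slide":[0,0.001,0.0365],"roll":0},{"hand":-1,"slide":[0,0.001,0.0365],"roll":0},{"hand":-1,"slide":[0,0.001,0.0365],"roll":0}]'
python3 -m inch '[{"hand":0.42,"slide":[0,0,0],"roll":0},{"hand":0.42,"slide":[0,0,0],"roll":0},{"hand":0.42,"slide":[0,0,0],"roll":0},{"hand":0.42,"slide":[0,0,0],"roll":0},{"hand":0.42,"slide":[0,0,0],"roll":0}]'
python3 -m inch '[{"hand":0.42,"slide":[0,0,-0.01],"roll":0},{"hand":0.42,"slide":[0,0,-0.03],"roll":0},{"hand":0.42,"slide":[0,0,-0.06],"roll":0},{"hand":1,"slide":[0,0,-0.09],"roll":0},{"hand":1,"slide":[0,0,-0.1],"roll":0},{"hand":1,"slide":[0,0,-0.1],"roll":0}]'
python3 - <<'E'
from h import *
for i in range(3): s=snap("side")
cv2.imwrite("pics/side14c.png",cv2.resize(s["image"][80:240,180:380],None,fx=3.3,fy=3.3))
print(go((.4282,.1554,.114)))
E
```

```text
time_s: 21.78
position: [0.6157, -0.1292, 0.0179]
tool_rot: [-2.722, 1.568, -0.001]
ft_force: [-0.1, 0.6, -1.0]
gripper_width: 0.0554
time_s: 22.2
position: [0.6154, -0.1292, 0.0176]
tool_rot: [2.722, -1.568, 0.0]
ft_force: [-0.4, -0.7, 0.2]
gripper_width: 0.0666
time_s: 22.7
position: [0.6177, -0.1298, 0.1216]
tool_rot: [-2.721, 1.567, -0.012]
ft_force: [-1.2, 0.5, 0.2]
gripper_width: 0.0831
(array([-0.3392,  0.0183,  0.0029]), np.float64(-59.9))
```

View pics/side14c.png

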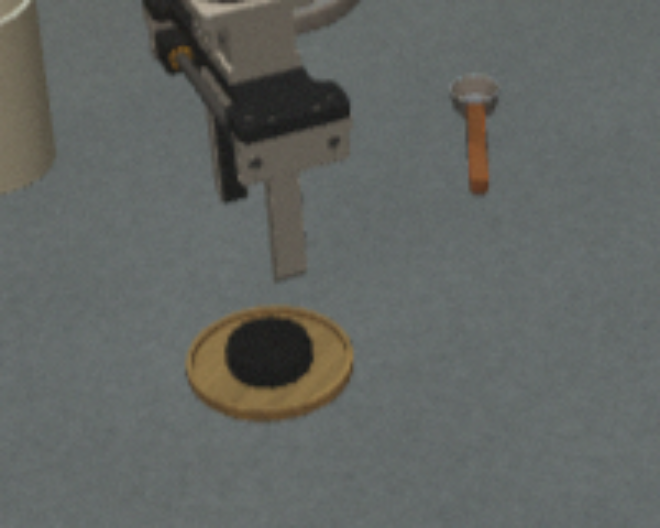

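```bash
python3 -m inch '[{"hand":1,"slide":[-0.32,0.017,0],"roll":0},{"hand":1,"slide":[-0.32,0.017,0],"roll":0},{"hand":1,"slide":[-0.32,0.017,0],"roll":0},{"hand":1,"slide":[-0.32,0.017,0],"roll":0},{"hand":1,"slide":[-0.32,0.017,0],"roll":0},{"hand":1,"slide":[-0.32,0.017,0],"roll":0},{"hand":1,"slide":[-0.32,0.017,0],"roll":0},{"hand":1,"slide":[-0.32,0.017,0],"roll":0}]'
python3 -m inch '[{"hand":1,"slide":[-0.019,0.001,0.01],"roll":0},{"hand":1,"slide":[-0.019,0.001,0.03],"roll":0},{"hand":1,"slide":[-0.019,0.001,0.05],"roll":0},{"hand":1,"slide":[-0.019,0.001,0.06],"roll":0},{"hand":1,"slide":[-0.019,0.001,0.06],"roll":0},{"hand":1,"slide":[-0.019,0.001,0.06],"roll":0}]'
python3 - <<'E'
from h import *
for i in range(4): s=snap("side")
cv2.imwrite("pics/side15c.png",cv2.resize(s["image"][200:360,250:450],None,fx=3.3,fy=3.3))
print(go((.4282,.1554,.014)))
E
```

```text
time_s: 23.52
position: [0.4358, 0.141, 0.1156]
tool_rot: [2.72, -1.566, -0.008]
ft_force: [0.7, 0.6, 0.0]
gripper_width: 0.0942
time_s: 24.02
position: [0.4281, 0.1548, 0.056]
tool_rot: [2.72, -1.567, -0.005]
ft_force: [-0.7, 0.2, -1.2]
gripper_width: 0.094
(array([-0.0014,  0.0016,  0.044 ]), np.float64(-59.9))
```

View pics/side15c.png

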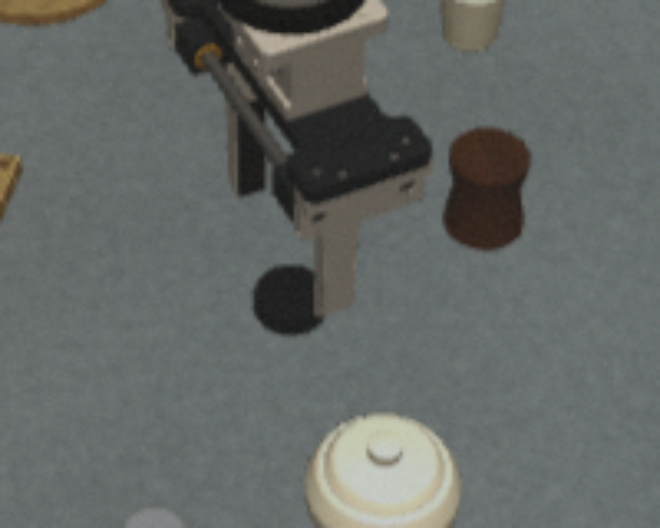

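```bash
python3 -m inch '[{"hand":1,"slide":[-0.001,0.0015,0.02],"roll":0},{"hand":1,"slide":[-0.001,0.0015,0.035],"roll":0},{"hand":1,"slide":[-0.001,0.0015,0.043],"roll":0},{"hand":1,"slide":[-0.001,0.0015,0.043],"roll":0},{"hand":1,"slide":[-0.001,0.0015,0.043],"roll":0}]'
python3 -m inch '[{"hand":-1,"slide":[0,0,0],"roll":0},{"hand":-1,"slide":[0,0,0],"roll":0},{"hand":-1,"slide":[0,0,0],"roll":0},{"hand":-1,"slide":[0,0,0],"roll":0},{"hand":-1,"slide":[0,0,0],"roll":0},{"hand":-1,"slide":[0,0,0],"roll":0},{"hand":-1,"slide":[0,0,0],"roll":0},{"hand":-1,"slide":[0,0,0],"roll":0}]'
python3 -m inch '[{"hand":-1,"slide":[0,0,0],"roll":0},{"hand":-1,"slide":[0,0,0],"roll":0},{"hand":-1,"slide":[0,0,0],"roll":0},{"hand":-1,"slide":[0,0,0],"roll":0}]'
python3 -m inch '[{"hand":-1,"slide":[0,0,-0.015],"roll":0},{"hand":-1,"slide":[0,0,-0.04],"roll":0},{"hand":-1,"slide":[0,0,-0.07],"roll":0},{"hand":-1,"slide":[0,0,-0.09],"roll":0},{"hand":-1,"slide":[0,0,-0.1],"roll":0},{"hand":-1,"slide":[0,0,-0.1],"roll":0}]'
python3 - <<'E'
from h import *
for i in range(3): s=snap("side")
t=snap("top","top16")
# large lid now
H,S,V=cv2.split(cv2.cvtColor(cv2.resize(t["image"],None,fx=4,fy=4,interpolation=cv2.INTER_CUBIC),cv2.COLOR_BGR2HSV))
for c in comps((V<90),500,60000):
    c=(c.astype(np.float32)-1.5)/4; e=cv2.minAreaRect(c); p=plane(t,e[0],.022)[0]
    if p[0]>.55 and abs(p[1])<.25: print("dark",e,p)
q=((.6155,-.129))
m=cv2.boundingRect(max(comps(cv2.cvtColor(s["image"],cv2.COLOR_BGR2HSV)[90:200,230:300,2]<60,20),key=cv2.contourArea)); print("side lid bbox centre",m[0]+230+m[2]/2-.5,m[1]+90+m[3]/2-.5,m)
a=np.linspace(0,6.28,40);P=np.array([[q[0]+.028*np.cos(t),q[1]+.028*np.sin(t),z] for t in a for z in(.004,.022)]);P=proj(s,P);print((P.max(0)+P.min(0))/2)
print(go((.6155,-.129,.114)))
E
```

```text
time_s: 24.63
position: [0.4281, 0.1552, 0.0148]
tool_rot: [-2.722, 1.568, -0.0]
ft_force: [-0.6, -0.3, -0.1]
gripper_width: 0.0937
time_s: 25.3
position: [0.4279, 0.1552, 0.0146]
tool_rot: [2.722, -1.568, 0.0]
ft_force: [0.7, -0.9, -0.1]
gripper_width: 0.0443
time_s: 25.63
position: [0.4279, 0.1552, 0.0146]
tool_rot: [2.722, -1.568, -0.0]
ft_force: [-0.3, -0.6, 1.7]
gripper_width: 0.0389
time_s: 26.13
position: [0.4298, 0.1556, 0.1169]
tool_rot: [-2.719, 1.566, -0.007]
ft_force: [0.4, -0.4, 0.5]
gripper_width: 0.039
dark ((369.875, 183.625), (22.5, 22.5), 90.0) [ 0.61566872 -0.12869164  0.022     ]
dark ((301.99273681640625, 89.02007293701172), (10.17945671081543, 24.70859146118164), 64.98310852050781) [0.84178256 0.03556096 0.022     ]
dark ((295.0, 61.25), (35.75, 34.75), 90.0) [0.9107449 0.054022  0.022    ]
side lid bbox centre 261.5 186.5 (19, 86, 26, 22)
[261.90516502 186.50724785]
(array([ 0.3403, -0.0207, -0.0008]), np.float64(-59.9))
```

```bash
python3 -m inch '[{"hand":-1,"slide":[0.03,-0.002,0],"roll":0},{"hand":-1,"slide":[0.065,-0.004,0],"roll":0},{"hand":-1,"slide":[0.1,-0.006,0],"roll":0},{"hand":-1,"slide":[0.14,-0.008,0],"roll":0},{"hand":-1,"slide":[0.18,-0.011,0],"roll":0},{"hand":-1,"slide":[0.22,-0.013,0],"roll":0},{"hand":-1,"slide":[0.255,-0.015,0],"roll":0},{"hand":-1,"slide":[0.285,-0.017,0],"roll":0}]'
python3 -m inch '[{"hand":-1,"slide":[0.025,-0.0015,0],"roll":0},{"hand":-1,"slide":[0.045,-0.003,0],"roll":0},{"hand":-1,"slide":[0.0553,-0.0037,0],"roll":0},{"hand":-1,"slide":[0.0553,-0.0037,0.02],"roll":0},{"hand":-1,"slide":[0.0553,-0.0037,0.035],"roll":0},{"hand":-1,"slide":[0.0553,-0.0037,0.045],"roll":0},{"hand":-1,"slide":[0.0553,-0.0037,0.045],"roll":0},{"hand":-1,"slide":[0.0553,-0.0037,0.045],"roll":0}]'
python3 - <<'E'
from h import *
for i in range(6): s=snap("side")
print(go((.6156,-.1289,.0366)))
E
```

```text
time_s: 27.0
position: [0.586, -0.0852, 0.1128]
tool_rot: [2.72, -1.569, -0.003]
ft_force: [0.4, 0.9, -0.6]
gripper_width: 0.0387
time_s: 27.67
position: [0.6157, -0.1281, 0.0687]
tool_rot: [2.722, -1.567, -0.004]
ft_force: [-0.4, 0.3, -0.4]
gripper_width: 0.0393
(array([-0.0007,  0.0013,  0.0339]), np.float64(-59.9))
```

```bash
python3 -m inch '[{"hand":-1,"slide":[-0.0005,0.001,0.01],"roll":0},{"hand":-1,"slide":[-0.0005,0.001,0.02],"roll":0},{"hand":-1,"slide":[-0.0005,0.001,0.028],"roll":0},{"hand":-1,"slide":[-0.0005,0.001,0.032],"roll":0},{"hand":-1,"slide":[-0.0005,0.001,0.0335],"roll":0},{"hand":-1,"slide":[-0.0005,0.001,0.0335],"roll":0},{"hand":-1,"slide":[-0.0005,0.001,0.0335],"roll":0}]'
python3 - <<'E'
from h import *
for i in range(3): s=snap("side")
m=manip.sense();print(m["position"],m["ft_force"].round(1))
cv2.imwrite("pics/side17c.png",cv2.resize(s["image"][80:240,180:380],None,fx=3.3,fy=3.3))
E
```

```text
time_s: 28.55
position: [0.6141, -0.1284, 0.0364]
tool_rot: [2.722, -1.568, -0.004]
ft_force: [-3.5, 0.6, 6.8]
gripper_width: 0.0386
[ 0.61409012 -0.12841214  0.03641371] [-2.7  1.2  7.3]
```

View pics/side17c.png

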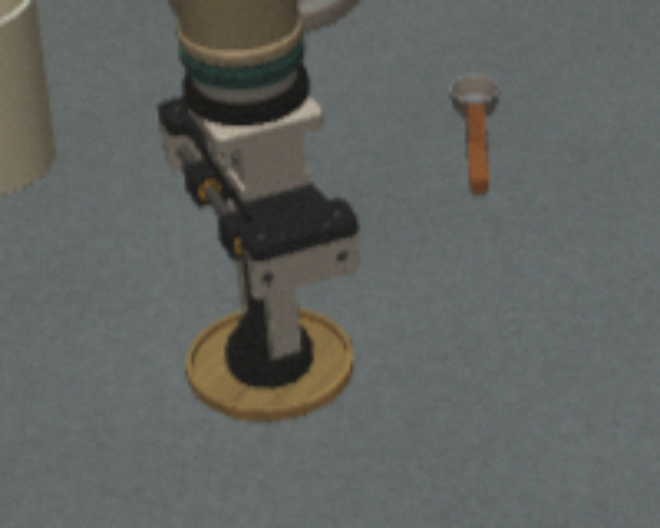

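The small lid is in contact on top of the large one, with about 7 N pressing. Releasing and rising.

```bash
python3 -m inch '[{"hand":0.2,"slide":[0,0,-0.0005],"roll":0},{"hand":0.2,"slide":[0,0,-0.0005],"roll":0},{"hand":0.2,"slide":[0,0,-0.0005],"roll":0},{"hand":0.2,"slide":[0,0,-0.0005],"roll":0},{"hand":0.2,"slide":[0,0,-0.0005],"roll":0}]'
python3 -m inch '[{"hand":0.2,"slide":[0,0,-0.01],"roll":0},{"hand":0.2,"slide":[0,0,-0.03],"roll":0},{"hand":1,"slide":[0,0,-0.06],"roll":0},{"hand":1,"slide":[0,0,-0.08],"roll":0},{"hand":1,"slide":[0,0,-0.08],"roll":0},{"hand":1,"slide":[0,0,-0.08],"roll":0}]'
python3 - <<'E'
from h import *
for i in range(3): s=snap("side")
cv2.imwrite("pics/side18c.png",cv2.resize(s["image"][80:240,180:380],None,fx=3.3,fy=3.3))
print(go((.501,-.405,.116)))
E
```

```text
time_s: 29.12
position: [0.6154, -0.1289, 0.0362]
tool_rot: [2.722, -1.568, -0.001]
ft_force: [-0.3, 0.6, -0.0]
gripper_width: 0.0565
time_s: 29.62
position: [0.6164, -0.1292, 0.1183]
tool_rot: [-2.722, 1.568, -0.006]
ft_force: [-0.3, -0.1, -0.3]
gripper_width: 0.0796
(array([ 0.1823,  0.2367, -0.0007]), np.float64(-59.9))
```

View pics/side18c.png

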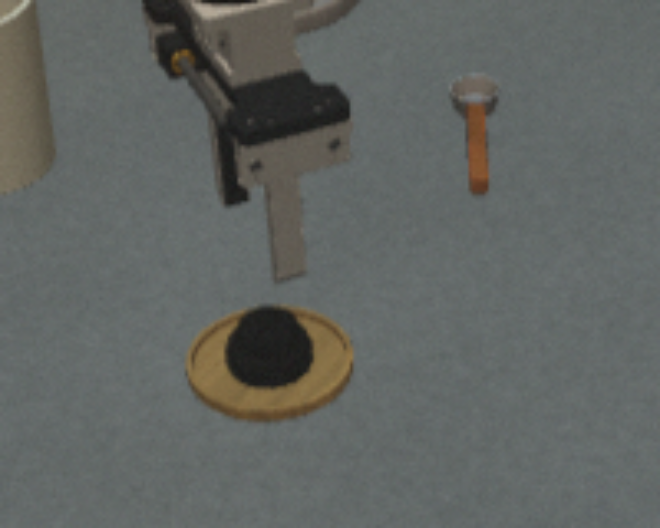

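```bash
python3 -m inch '[{"hand":1,"slide":[0.1823,0.2367,0],"roll":-66},{"hand":1,"slide":[0.1823,0.2367,0],"roll":-66},{"hand":1,"slide":[0.1823,0.2367,0],"roll":-66},{"hand":1,"slide":[0.1823,0.2367,0],"roll":-66},{"hand":1,"slide":[0.1823,0.2367,0],"roll":-66},{"hand":1,"slide":[0.1823,0.2367,0],"roll":-66},{"hand":1,"slide":[0.1823,0.2367,0],"roll":-66},{"hand":1,"slide":[0.1823,0.2367,0],"roll":-66}]'
python3 - <<'E'
from h import *
s=snap("top"); im=cv2.imread("pics/top0.png")
H,S,V=cv2.split(cv2.cvtColor(cv2.resize(im,None,fx=4,fy=4,interpolation=cv2.INTER_CUBIC),cv2.COLOR_BGR2HSV))
m=((S>60)&(H<28)).astype(np.uint8)
c=[k for k in comps(m,500,9000) if abs(k[:,0,0].mean()/4-480)<12 and abs(k[:,0,1].mean()/4-236)<12][0]
p=plane(s,(c[:,0].astype(float)-1.5)/4,.016)[:,:2]
mask=np.zeros_like(m);cv2.drawContours(mask,[c],-1,1,-1);ys,xs=np.nonzero(mask)
P=plane(s,(np.c_[xs,ys]-1.5)/4,.016)[:,:2]; mu=P.mean(0);w,v=np.linalg.eigh(np.cov(P.T));ax=v[:,1]*np.sign(-v[1,1])
t=(p-mu)@ax; print("axis",np.degrees(np.arctan2(ax[1],ax[0]))%360,"centre",mu,"extent",t.min(),t.max(), "end->origin",mu+ax*(t.min()+.07), "centre->origin", mu+ax*.018)
print(plane(s,(509.7,233.7),.018))
print(go((.501,-.405,.116)))
cv2.imwrite("pics/sc.png",cv2.resize(im[215:255,440:540],None,fx=8,fy=8,interpolation=cv2.INTER_CUBIC))
E
```

```text
time_s: 30.43
position: [0.4993, -0.4094, 0.1148]
tool_rot: [3.139, -0.121, -0.004]
ft_force: [0.1, 0.2, -0.0]
gripper_width: 0.0937
axis 276.22564710570305 centre [ 0.49905502 -0.38668198] extent -0.05118594485645599 0.051871790717970684 end->origin [ 0.5010953  -0.40538508] centre->origin [ 0.50100702 -0.40457583]
[[ 0.50582031 -0.45637837  0.018     ]]
(array([ 0.0019, -0.0066, -0.0014]), np.float64(-4.2))
```

View pics/sc.png

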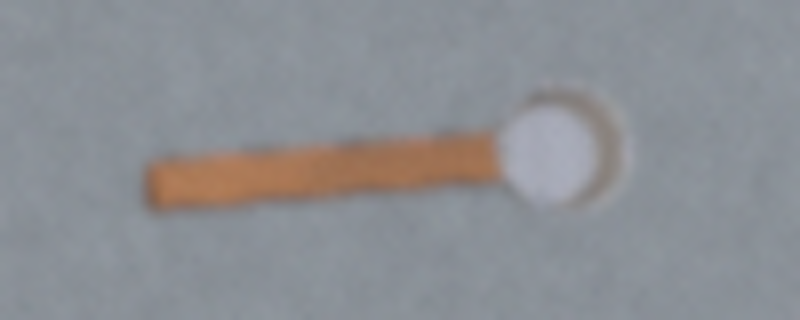

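```bash
python3 -m inch '[{"hand":1,"slide":[0.002,-0.001,0],"roll":-6},{"hand":1,"slide":[0.002,-0.001,0.01],"roll":-10.4},{"hand":1,"slide":[0.002,-0.001,0.03],"roll":-10.4},{"hand":1,"slide":[0.002,-0.001,0.05],"roll":-10.4},{"hand":1,"slide":[0.002,-0.001,0.06],"roll":-10.4},{"hand":1,"slide":[0.002,-0.001,0.06],"roll":-10.4},{"hand":1,"slide":[0.002,-0.001,0.06],"roll":-10.4}]'
python3 - <<'E'
from h import *
for i in range(5): s=snap("side")
cv2.imwrite("pics/side19c.png",cv2.resize(s["image"][30:190,230:430],None,fx=3.3,fy=3.3))
print(go((.5015,-.410,.018)))
E
```

```text
time_s: 31.07
position: [0.5039, -0.4037, 0.0556]
tool_rot: [-3.136, -0.159, 0.003]
ft_force: [0.4, -0.8, 0.6]
gripper_width: 0.094
(array([-0.0039,  0.0046,  0.0398]), np.float64(5.8))
```

View pics/side19c.png

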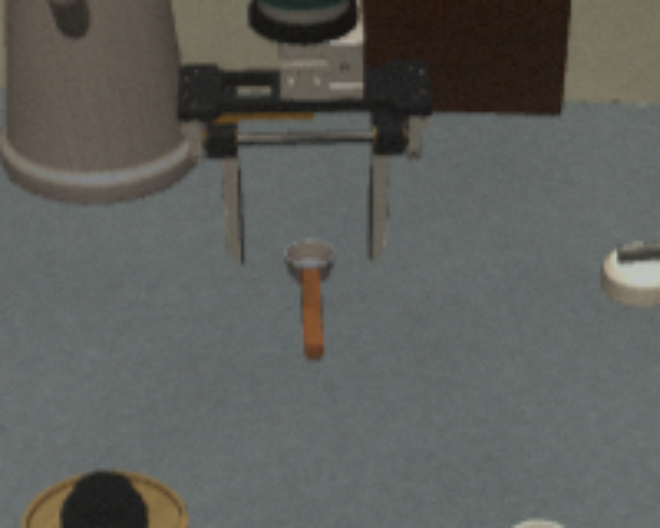

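```bash
python3 -m inch '[{"hand":1,"slide":[-0.004,0.0045,0.01],"roll":0},{"hand":1,"slide":[-0.004,0.0045,0.025],"roll":0},{"hand":1,"slide":[-0.004,0.0045,0.035],"roll":0},{"hand":1,"slide":[-0.004,0.0045,0.0395],"roll":0},{"hand":1,"slide":[-0.004,0.0045,0.0395],"roll":0},{"hand":1,"slide":[-0.004,0.0045,0.0395],"roll":0}]'
python3 -m inch '[{"hand":-1,"slide":[0,0,0],"roll":0},{"hand":-1,"slide":[0,0,0],"roll":0},{"hand":-1,"slide":[0,0,0],"roll":0},{"hand":-1,"slide":[0,0,0],"roll":0},{"hand":-1,"slide":[0,0,0],"roll":0},{"hand":-1,"slide":[0,0,0],"roll":0},{"hand":-1,"slide":[0,0,0],"roll":0},{"hand":-1,"slide":[0,0,0],"roll":0}]'
python3 -m inch '[{"hand":-1,"slide":[0,0,0],"roll":0},{"hand":-1,"slide":[0,0,0],"roll":0},{"hand":-1,"slide":[0,0,0],"roll":0},{"hand":-1,"slide":[0,0,0],"roll":0},{"hand":-1,"slide":[0,0,0],"roll":0},{"hand":-1,"slide":[0,0,0],"roll":0},{"hand":-1,"slide":[0,0,0],"roll":0},{"hand":-1,"slide":[0,0,0],"roll":0}]'
python3 - <<'E'
from h import *
s=snap("side")
m=manip.sense();print(m["position"],m["gripper_width"])
cv2.imwrite("pics/side20c.png",cv2.resize(s["image"][30:190,230:430],None,fx=3.3,fy=3.3))
E
```

```text
time_s: 31.82
position: [0.5006, -0.4094, 0.0168]
tool_rot: [-3.137, -0.159, 0.001]
ft_force: [0.4, -0.4, -1.1]
gripper_width: 0.0937
time_s: 32.48
position: [0.5007, -0.4094, 0.0171]
tool_rot: [3.137, 0.159, -0.0]
ft_force: [-0.4, -0.6, 0.4]
gripper_width: 0.0442
time_s: 33.15
position: [0.5007, -0.4094, 0.0171]
tool_rot: [3.137, 0.159, 0.0]
ft_force: [0.0, -0.7, 0.0]
gripper_width: 0.0134
[ 0.50070776 -0.40941252  0.01710976] 0.013522686925112182
```

View pics/side20c.png

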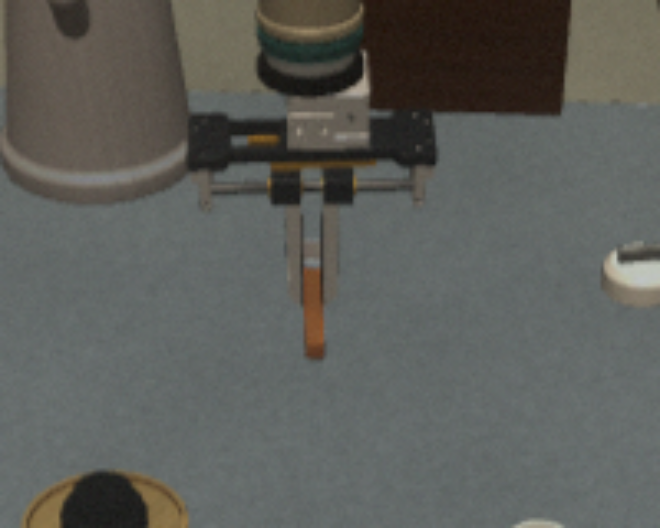

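```bash
python3 -m inch '[{"hand":-1,"slide":[0,0,-0.01],"roll":0},{"hand":-1,"slide":[0,0,-0.03],"roll":0},{"hand":-1,"slide":[0,0,-0.055],"roll":0},{"hand":-1,"slide":[0,0,-0.08],"roll":0},{"hand":-1,"slide":[0,0,-0.095],"roll":0},{"hand":-1,"slide":[0,0,-0.1],"roll":0},{"hand":-1,"slide":[0,0,-0.1],"roll":0}]'
python3 - <<'E'
from h import *
for i in range(3): s=snap("side")
m=manip.sense();print(m["position"],m["gripper_width"],go((.642,.143,.118)))
cv2.imwrite("pics/side21c.png",cv2.resize(s["image"][10:170,230:430],None,fx=3.3,fy=3.3))
E
```

```text
time_s: 33.78
position: [0.5014, -0.4101, 0.1193]
tool_rot: [3.135, 0.159, 0.004]
ft_force: [0.0, -0.1, -0.6]
gripper_width: 0.0139
[ 0.4999519  -0.40863663  0.11589317] 0.013452000775757733 (array([ 0.1972, -0.5344, -0.0014]), np.float64(5.8))
```

View pics/side21c.png

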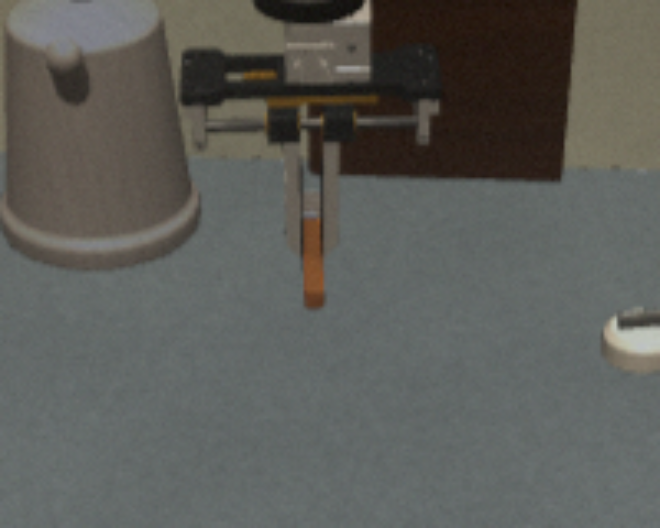

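```bash
python3 -m inch '[{"hand":-1,"slide":[0.006,-0.016,0],"roll":0},{"hand":-1,"slide":[0.014,-0.04,0],"roll":0},{"hand":-1,"slide":[0.026,-0.07,0],"roll":0},{"hand":-1,"slide":[0.038,-0.103,0],"roll":0},{"hand":-1,"slide":[0.05,-0.136,0],"roll":0},{"hand":-1,"slide":[0.062,-0.169,0],"roll":0},{"hand":-1,"slide":[0.074,-0.202,0],"roll":0},{"hand":-1,"slide":[0.086,-0.235,0],"roll":0}]'
python3 -m inch '[{"hand":-1,"slide":[0.012,-0.033,0],"roll":2},{"hand":-1,"slide":[0.024,-0.066,0],"roll":4},{"hand":-1,"slide":[0.037,-0.1,0],"roll":6},{"hand":-1,"slide":[0.049,-0.133,0],"roll":8},{"hand":-1,"slide":[0.061,-0.166,0],"roll":10},{"hand":-1,"slide":[0.073,-0.2,0],"roll":12},{"hand":-1,"slide":[0.084,-0.23,0],"roll":14},{"hand":-1,"slide":[0.092,-0.25,0],"roll":14}]'
python3 - <<'E'
from h import *
for i in range(5): s=snap("side","side22")
m=manip.sense();print(m["position"],m["gripper_width"],go((.642,.143,.022)))
E
```

```text
time_s: 34.6
position: [0.5616, -0.1637, 0.1159]
tool_rot: [-3.136, -0.159, 0.003]
ft_force: [0.6, -1.2, -0.5]
gripper_width: 0.0142
time_s: 35.27
position: [0.6275, 0.0955, 0.1157]
tool_rot: [-3.132, 0.223, 0.004]
ft_force: [-0.5, -1.2, -0.6]
gripper_width: 0.0138
[0.6274336  0.09115164 0.11610033] 0.01361571831379799 (array([ 0.0073, -0.0535,  0.094 ]), np.float64(-8.1))
```

View pics/side22.png

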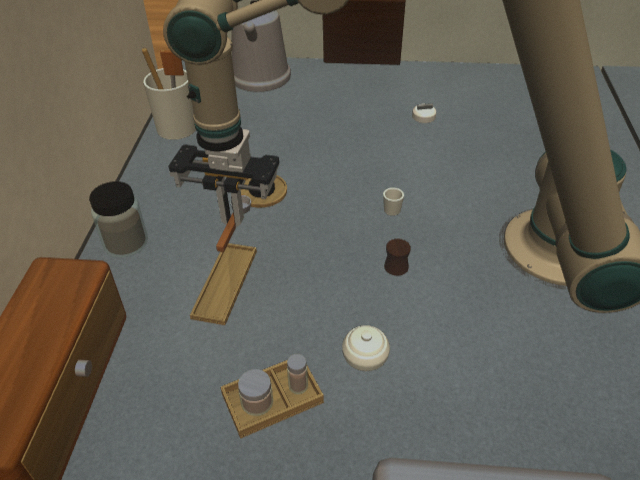

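```bash
python3 -m inch '[{"hand":-1,"slide":[0.002,-0.018,0],"roll":0},{"hand":-1,"slide":[0.005,-0.036,0.01],"roll":0},{"hand":-1,"slide":[0.007,-0.049,0.03],"roll":0},{"hand":-1,"slide":[0.0073,-0.0535,0.045],"roll":0},{"hand":-1,"slide":[0.0073,-0.0535,0.06],"roll":0},{"hand":-1,"slide":[0.0073,-0.0535,0.065],"roll":0},{"hand":-1,"slide":[0.0073,-0.0535,0.065],"roll":0},{"hand":-1,"slide":[0.0073,-0.0535,0.065],"roll":0}]'
python3 - <<'E'
from h import *
for i in range(5): s=snap("side","side23")
m=manip.sense();print(m["position"],m["gripper_width"],go((.642,.143,.0211)))
cv2.imwrite("pics/side23c.png",cv2.resize(s["image"][180:340,130:330],None,fx=3.3,fy=3.3))
E
```

```text
time_s: 36.18
position: [0.6434, 0.142, 0.0522]
tool_rot: [3.133, -0.226, -0.0]
ft_force: [0.6, 0.6, -1.0]
gripper_width: 0.0133
[0.64411105 0.14281214 0.05317614] 0.013650882874587704 (array([-0.0022,  0.0001,  0.0321]), np.float64(-8.2))
```

View pics/side23c.png

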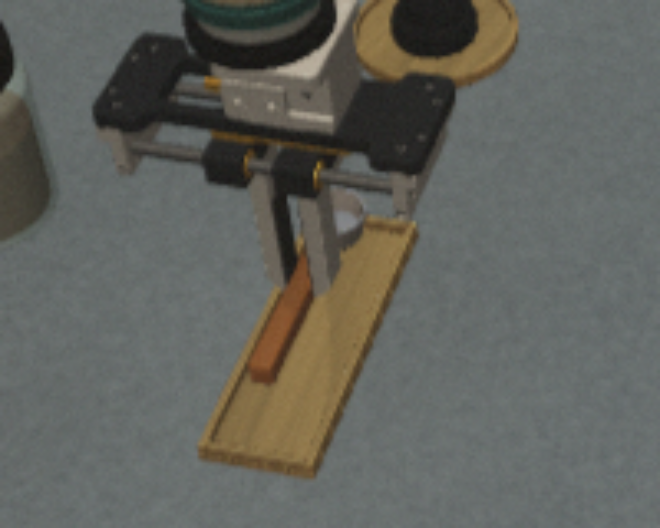

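```bash
python3 -m inch '[{"hand":-1,"slide":[-0.0015,0,0.01],"roll":0},{"hand":-1,"slide":[-0.0015,0,0.02],"roll":0},{"hand":-1,"slide":[-0.0015,0,0.026],"roll":0},{"hand":-1,"slide":[-0.0015,0,0.03],"roll":0},{"hand":-1,"slide":[-0.0015,0,0.0315],"roll":0},{"hand":-1,"slide":[-0.0015,0,0.0315],"roll":0},{"hand":-1,"slide":[-0.0015,0,0.0315],"roll":0}]'
python3 - <<'E'
from h import *
for i in range(3): s=snap("side","side24")
m=manip.sense();print(m["position"],m["gripper_width"],m["ft_force"])
cv2.imwrite("pics/side24c.png",cv2.resize(s["image"][180:340,130:330],None,fx=3.3,fy=3.3))
E
```

```text
time_s: 37.02
position: [0.6407, 0.1432, 0.0209]
tool_rot: [3.133, -0.224, -0.004]
ft_force: [-3.6, -0.3, 6.5]
gripper_width: 0.0138
[0.64068737 0.14320155 0.02093644] 0.014013750728140553 [-2.54042479 -0.68731497  5.5653628 ]
```

View pics/side24c.png

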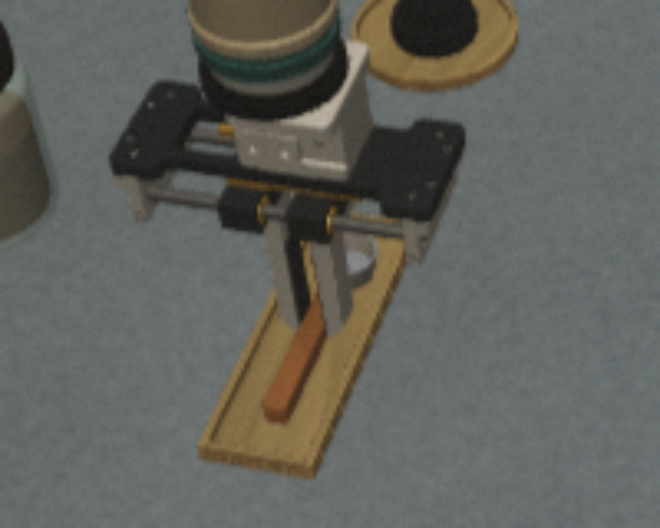

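```bash
python3 -m inch '[{"hand":-0.5,"slide":[0,0,-0.0005],"roll":0},{"hand":-0.5,"slide":[0,0,-0.0005],"roll":0},{"hand":-0.5,"slide":[0,0,-0.0005],"roll":0},{"hand":-0.5,"slide":[0,0,-0.0005],"roll":0},{"hand":-0.5,"slide":[0,0,-0.0005],"roll":0}]'
python3 -m inch '[{"hand":-0.5,"slide":[0,0,-0.01],"roll":0},{"hand":-0.5,"slide":[0,0,-0.025],"roll":0},{"hand":-0.5,"slide":[0,0,-0.05],"roll":0},{"hand":0.5,"slide":[0,0,-0.09],"roll":0},{"hand":0.5,"slide":[0,0,-0.13],"roll":0},{"hand":0.5,"slide":[0,0,-0.15],"roll":0},{"hand":0.5,"slide":[0,0,-0.15],"roll":0}]'
python3 -m inch '[{"hand":1,"slide":[-0.2,0.1,-0.05],"roll":0},{"hand":1,"slide":[-0.2,0.1,-0.05],"roll":0},{"hand":1,"slide":[-0.2,0.1,-0.05],"roll":0},{"hand":1,"slide":[-0.2,0.1,-0.05],"roll":0},{"hand":1,"slide":[-0.2,0.1,-0.05],"roll":0},{"hand":1,"slide":[-0.2,0.1,-0.05],"roll":0},{"hand":1,"slide":[-0.2,0.1,-0.05],"roll":0}]'
python3 - <<'E'
from h import *
for i in range(4): s=snap("side","side25")
t=snap("top","top25")
import meas; meas.top(t)
cv2.imwrite("pics/top25c.png",cv2.resize(t["image"][130:330,100:420],None,fx=2.4,fy=2.4))
E
```

```text
time_s: 37.58
position: [0.642, 0.1433, 0.0207]
tool_rot: [3.133, -0.224, -0.0]
ft_force: [-0.5, -0.3, 0.4]
gripper_width: 0.0235
time_s: 38.17
position: [0.6456, 0.1438, 0.1784]
tool_rot: [-3.131, 0.224, -0.02]
ft_force: [0.3, 0.1, 0.7]
gripper_width: 0.0467
time_s: 38.75
position: [0.4251, 0.072, 0.2218]
tool_rot: [3.133, -0.225, -0.002]
ft_force: [-1.1, -0.2, 0.4]
gripper_width: 0.0927
dark [ 48.9 350.8] xy [0.216  0.5869] dims [0.2892 0.07  ] long-axis deg 2.4
dark [268.3 279. ] xy [0.3876 0.1015] dims [0.0601 0.0876] long-axis deg 81.7
dark [310.2 219.7] xy [0.5276 0.0088] dims [0.1012 0.0149] long-axis deg 0.3
dark [369.9 183.8] xy [ 0.6162 -0.1292] dims [0.0545 0.0533] long-axis deg 174.5
dark [301.5  88.9] xy [0.8437 0.0367] dims [0.063  0.0269] long-axis deg 116.2
dark [210.7  69.3] xy [0.8864 0.2553] dims [0.162  0.0323] long-axis deg 179.9
cap54 [510.5 344.4] xy [ 0.2529 -0.4403] dims [0.0588 0.0592] long-axis deg 38.80000000000001
cap54 [350.5 305.8] xy [ 0.3303 -0.0849] dims [0.0462 0.0469] long-axis deg 0.6999999999999886
cap54 [181.6 283. ] xy [0.3723 0.2911] dims [0.0
[... 1084 characters left out ...]
ms [0.0086 0.057 ] long-axis deg 8.5
wood [276.2 308.1] xy [0.322  0.0817] dims [0.0429 0.0409] long-axis deg 91.3
wood [147.7 219.9] xy [0.519  0.3858] dims [0.0874 0.1446] long-axis deg 30.599999999999994
wood [369.3 184.6] xy [ 0.6156 -0.1284] dims [0.1089 0.1086] long-axis deg 97.3
wood [252.3 171.1] xy [0.6411 0.1476] dims [0.0678 0.1889] long-axis deg 82.1
wood22 [276.2 308.1] xy [0.3219 0.0812] dims [0.0426 0.0406] long-axis deg 91.3
wood22 [147.7 219.9] xy [0.5174 0.383 ] dims [0.0867 0.1435] long-axis deg 30.599999999999994
wood22 [369.3 184.6] xy [ 0.6133 -0.1274] dims [0.1081 0.1078] long-axis deg 97.3
wood22 [252.3 171.1] xy [0.6386 0.1466] dims [0.0673 0.1875] long-axis deg 82.1
```

View pics/side25.png

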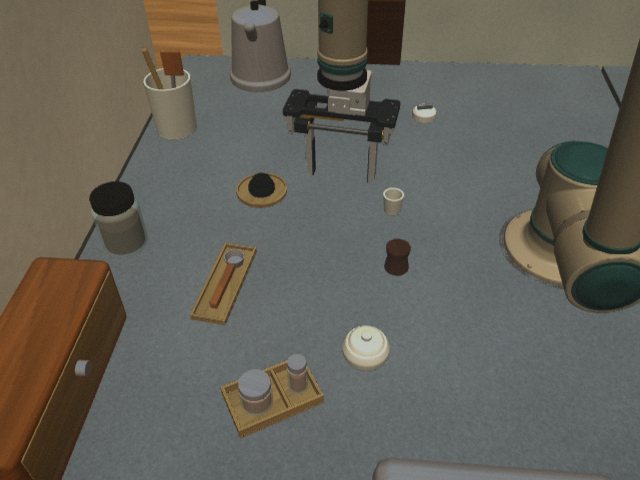

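View pics/top25c.png

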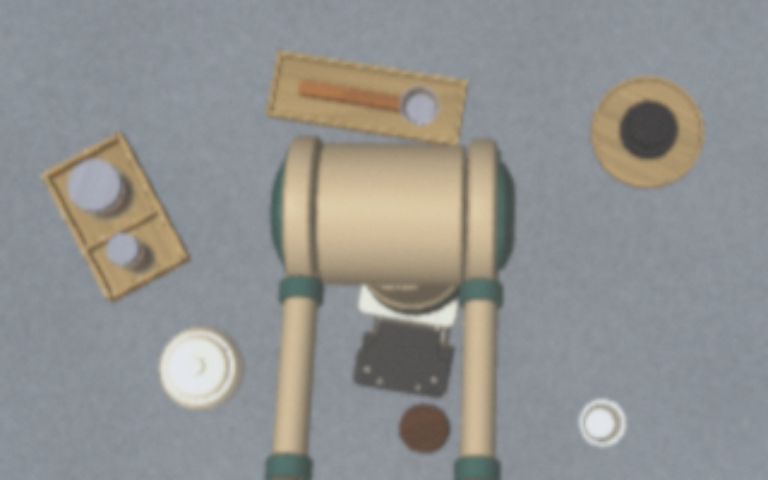

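```bash
python3 -m inch '[{"hand":1,"slide":[0,0,0],"roll":0},{"hand":1,"slide":[0,0,0],"roll":0},{"hand":1,"slide":[0,0,0],"roll":0},{"hand":1,"slide":[0,0,0],"roll":0}]'
python3 - <<'E'
from h import *
s=snap("side"); cv2.imwrite("pics/side26c.png",cv2.resize(s["image"][150:220,220:300],None,fx=7,fy=7,interpolation=cv2.INTER_CUBIC))
E
```

```text
time_s: 39.33
position: [0.4301, 0.0729, 0.2207]
tool_rot: [3.133, -0.224, -0.001]
ft_force: [-1.0, 0.8, 0.2]
gripper_width: 0.0938
```

View pics/side26c.png

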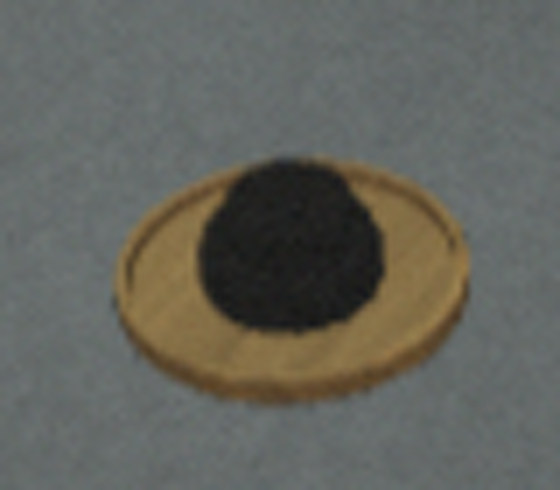

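The crop shows the small lid sitting level and centred on the large one, at about pixel (261, 185) in the full picture.

```bash
python3 -c "
from plant import manip
print(manip.close_job())"
```

```text
the job is handed in; nothing more can be done
None
```

All five things are in their trays, and I handed the job in at about 39.5 s of the 136 s allowed. The hand-in gave no verdict.

What the last pictures showed:

- **Jars:** both stand upright in the right bays. In the caddy's frame the wide jar is at about y = +28 mm and the slim jar at about y = -42 mm, x ≈ -2 mm. I set both down with the jaws shut, then opened them.
- **Lids:** the large lid is within about 1 mm of the round tray's centre. The small lid sits on it. I judged it centred from the side picture and the release point, without a separate measurement.
- **Scoop:** it lies flat and lengthwise in the long tray. I judged this from the pictures too.
- **Sugar pot:** its measured position is unchanged from the start.
- **Gripper:** it is open and clear of everything.

None of the last checks failed. Early on, my hand-picked points in the side picture were up to 8 mm off in y from the top-view measurements. Projecting the lids' outlines from the top view into the side picture agreed to about 2 mm, so I used the top-view values throughout.

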